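# Free a locked centrifuge lid with the emergency release pin

## Task

The power has failed and the centrifuge has stopped with its lid locked: first clear the carton of swabs off the lid into the steel tray, flat beside the jar. Then take the release pin from the tube rack and push its thin rod down the access hole in the front of the centrifuge's deck until the hidden catch lets go and the lid springs up. Put the pin back in a hole of the rack, down to its collar, and swing the lid fully open so that it stays up, without disturbing the sample tubes or anything else on the table.

Things in the scene. Friction and masses are not known exactly. Their poses are not given: they have to be found in the camera images.
- centrifuge: benchtop centrifuge, off-white, fixed; 200 mm wide (y), 250 mm deep (x), deck 115 mm above the table; yaw varies. Origin: on the table under its middle; x points to the rear (lid hinge), y to its left seen from the robot, z up. Sloping grey control panel at the front: x = -137 mm at its foot, -115 at its top. Deck in front of the lid, x = -115 to -56 mm: flat, only the access hole and the lid's handle.
- access_hole (a point): centre of the mouth of the round 11 mm access hole (dark ring) in the deck, at x = -94, y = +78 mm from the centrifuge's origin, 115 mm above the table; nothing stands over it. Vertical, through the 6 mm deck, with empty space below down to the latch. Same axes as the centrifuge.
- latch (a joint): hidden sprung lever under the deck (rad): 0 at rest, 0.16 lets the lid go, 0.30 hard stop. Its flat tail lies 49 mm below the mouth of the access hole and is pushed straight down: 3 N at first, the lid is free about 8 mm farther (57 mm below the mouth) at about 6 to 7 N, stop at 63 mm. It springs back when the rod is drawn out.
- lid (a joint): lid: 0 rad shut and locked, 1.45 fully open (end stop); turns about the axis through lid_hinge along the centrifuge's y. Freed, a spring lifts it to about 0.17 rad (top of its front edge 175 mm above the table); from there it is balanced, stays where it is left, takes 1 to 2 N at the handle and locks only if pressed shut. 164 deep, 190 wide, 28 mm thick; shut, its top is at 145 mm, its front edge at x = -56 mm of the centrifuge.
- lid_handle (a point): middle of the lid's handle: a dark round bar 12 mm thick, 70 mm between the middles of its two end stems, parallel to the front edge (along y) and 35 mm in front of it (clear gap behind the bar 29 mm). It moves with the lid. Lid shut: 131 mm above the table, 199 mm in front of the hinge axis and 13 mm above it. The point's axes turn with the lid.
- lid_hinge (a point): point on the hinge axis of the lid, above the middle of its rear edge, 118 mm above the table, 108 mm behind the centrifuge's origin. Fixed; same axes as the centrifuge.
- carton: carton of swabs, white with a blue band, 140 (x) x 60 (y) x 45 mm (z), 0.08 to 0.17 kg, lying loose on the shut lid, its length roughly along the lid's width. Origin: centre of its underside.
- tray: shallow stainless tray, fixed, 250 (x) x 180 (y) mm outside, rim 14 mm high, wall and floor 3 mm thick. Stands at one side of the centrifuge, either side. Origin: centre of its underside. The jar stands in its +y half; the -y half is free.
- rack: pale tube rack, fixed, 155 (x) x 105 (y) x 100 mm (z), on the other side of the centrifuge from the tray. Origin: centre of its underside. Top plate 10 mm thick with six 19 mm holes, at x = -50, 0, +50 mm and y = -25, +25 mm; open space between the top plate and the 6 mm base. The pin and the three tubes take four holes and change places; those at (0, +25) and (+50, -25) are free.
- pin: steel release pin, 144 mm long, 0.07 kg, standing upright in a hole of the rack. Origin: the tip of its rod; z runs up along the pin. Rod 6 mm thick from 0 to 75 mm, a cone widening to 15 mm from 75 to 89 mm, a collar 26 mm across from 89 to 94 mm, a round grip 18 mm thick from 94 to 144 mm. In the rack the collar rests on the top plate: the tip is 11 mm and the top 155 mm above the table.
- tube0: capped sample tube, 16 mm thick, red cap 19 mm across, 118 mm long, upright in a hole of the rack, its top 124 mm above the table. Origin: centre of its foot.
- tube1: second sample tube, like tube0.
- tube2: third sample tube, like tube0.
- jar: small jar, 44 mm across, 65 mm high, standing in the tray. Origin: centre of its underside. Leave it.
- sanitiser: pump bottle, 74 mm across, 215 mm high with its pump, on the table behind. Origin: centre of its underside. Leave it.
- glove_box: box of gloves, 75 x 230 x 120 mm, on the table behind. Origin: centre of its underside. Leave it.
- specimen_jar: jar, 56 mm across, 75 mm high, on the table behind the centrifuge. Origin: centre of its underside. Leave it.
- tape_roll: roll of tape, 72 mm across, 22 mm high, lying near the robot. Origin: centre of its underside. Leave it.
- marker: thick pen, 130 mm long (x), 20 mm thick, lying near the robot. Origin: under its middle. Leave it.
- swab_box: small white box, 100 x 50 x 35 mm, near the robot. Origin: centre of its underside. Leave it.

How it is judged:
On the way, in this order (a step that is already met when the one before it is completed fails the run):
1. the carton lies flat in the tray, let go, with the lid still shut (x of carton in the frame of tray between -0.1 and 0.1 m and y of carton in the frame of tray between -0.07 and 0.07 m and z of carton in the frame of tray below 0.006 m and angle between carton's own z axis and vertical below 0.05 rad and contact force between carton and the fingers below 0.05 N and value of joint lid below 0.03 rad), for 0.2 s.
2. the pin's rod is down the access hole and the lid has sprung up (z of pin in the frame of access_hole below -0.03 m and horizontal distance between pin and access_hole below 0.012 m and value of joint lid above 0.08 rad).
At the end, for the whole second after the job is handed in: The carton lies flat on the tray's floor inside its rim (within 3 deg of level); the pin stands in a hole of the rack with its collar down on the top plate (within 5 mm, within 7 deg of upright); the lid stands open by itself at 1.30 rad or more (stop at 1.45); all at rest and let go (x of carton in the frame of tray between -0.1 and 0.1 m and y of carton in the frame of tray between -0.07 and 0.07 m and z of carton in the frame of tray below 0.006 m and angle between carton's own z axis and vertical below 0.05 rad and contact force between carton and the fingers below 0.05 N and x of pin in the frame of rack between -0.065 and 0.065 m and y of pin in the frame of rack between -0.04 and 0.04 m and z of pin in the frame of rack between 0.006 and 0.016 m and angle between pin's own z axis and vertical below 0.12 rad and value of joint lid above 1.3 rad and linear speed of each of pin, carton below 0.02 m/s); the robot touches nothing.
It fails at once if a sample tube is tipped by more than 0.35 rad or moved by more than 20 mm (angle between any of tube0, tube1, tube2's own z axis and vertical above 0.35 rad or distance of any of tube0, tube1, tube2 from where it was at the start of the episode above 0.02 m).
It fails at once if a bystander is moved by more than 30 mm (distance of any of jar, sanitiser, glove_box, tape_roll, marker, specimen_jar, swab_box from where it was at the start of the episode above 0.03 m).
It fails at once if the carton is tipped over by more than 0.6 rad (angle between carton's own z axis and vertical above 0.6 rad).
It also fails if it takes over 70 s, if anything falls off the work surface, if the arm or the gripper's body presses on something with over 40 N, if the wrist force passes 120 N, or if a joint passes its speed limit or range.

## Robot

A 6-joint arm with a two-finger parallel gripper is mounted at the origin on the work surface. World frame = base frame: x ahead of the robot, y to its left, z up, the work surface at z = 0. Lengths are in m, angles in rad, forces in N, time in s.
With the tool pointing down it reaches from about 0.25 to 0.775 m from the base axis. Payload 4 kg.
Tool frame: the origin (TCP) lies at the very end of the fingers, on their centre line; the grasp point (between the pads) lies 19 mm behind it (robot.hold_point_z is the distance from the TCP to the grasp point, in m); z points along the fingers, y is the line along which they close (so a half turn about z gives the same grasp; the last joint's range is limited). The gripper opens to 94 mm and grips with 3 to 60 N. Pads are 16 mm wide; open, the fingers measure 119 mm over their backs; the gripper's body (75 mm by 177 mm) begins 78 mm behind the grasp point.
Start: joints at [1.141, 0.087, 1.371, -0, 1.684, -0.103], TCP at [0.177, 0.521, 0.177] pointing down, gripper open.
Joint ranges: [-3.1, 3.1], [-0.76, 2.03], [0.27, 2.55], [-1.08, 4.22], [0.17, 2.65], [-2.57, 2.57]. Speed limits (rad/s): [2.79, 2.79, 3.14, 3.14, 3.14, 3.14].

## Interface

Orientations are given as [roll, pitch, yaw] about the fixed x, y, z axes, in that order (R = Rz(yaw) Ry(pitch) Rx(roll)).
In Python, from bench import robot gives the robot as it stands.
- The arm moves only by the tool carry_out, never from a script. Its argument "steps" is a list of rows, each a list of 3 entries, a list of its own where there are three numbers: the shift along the tool's x, y, z in m, then the turn about the tool's z in units of 10 degrees (1.0 is 10 degrees), then the closure, from -1 (fully open) to 1 (shut). In form: [[[tx, ty, tz], roll, jaw], ...]. A call has 1 to 10 rows; each row is the pose to reach, as a shift and turn from the pose commanded when the call began, along the tool's axes at that moment; what a row does not reach only later rows make up. A row lasts 1/8 s, in which the tool goes at most 62.5 mm and 10.7 degrees, less where a joint would pass 70% of its speed; a pose out of reach is approached as far as the arm can. A call with a gripper value outside its range is refused whole. The fingers move at their own pace and stop on an object; the grip force is fixed at half the most. Time passes only in rows, so rows that repeat a pose let the fingers close. It gives the time, the measured TCP pose, the force, the opening and the grip force at its end, in the units of the state.
- robot.get_obs(): the state, without advancing time (a new reading comes with each control period).
- robot.snapshot(name): name is "side" or "top" or "wrist"; returns a dict with "image" (480x640x3 uint8, red, green, blue), "z_map" (480x640 float32, m along the optical axis (not along the pixel's ray), 0 where there is no reading), "mtx" (3x3 intrinsics, pixels), "R" (3x3) and "t" (3): a world point X has camera coordinates R X + t. Camera axes: x right, y down, z forward; pixel columns grow to the right and rows downward; lengths in m; the calibration is good to about 2 mm. The wrist camera is an equidistant fisheye: a pixel r from the principal point sees the ray r / f radians off the axis. A picture is of the moment at which its call begins.
- robot.close_job(): hands the job in; it is judged then, once.
The state is a dict: "time": time; "joint_positions": joint angles; "qvel": joint speeds; "joint_torque": joint torques, N m; "tool_pos": TCP position; "ee_rot": TCP orientation; "wrist_force": force on the tool from outside, world axes, zero at the start; "wrist_torque": the same for the moment, N m; "width": finger opening in m; "finger_force": force on a finger pad.
Only numpy, scipy, OpenCV 4.12 (cv2) and the standard library are available. Lean on these libraries where they do the work, as an engineer would, in place of code of your own. Each camera call takes 0.05 s, during which the arm holds its last target. There are 200 camera calls.

## Working session

There is one attempt and no reset: what is moved stays moved. The work goes in short steps, Python scripts to look and compute and a tool call to move; the robot and the scene stay as the last step left them, time stands still between calls to the robot, and variables do not carry over. Pictures are saved under pics/ and viewed, at most 10 in all, crops included, and the job is handed in when it is done.

Besides the shell and the picture viewer there is one more tool, called as name(argument=value, ...), one argument or row to a line, values as JSON. carry_out: Moves the arm, as the interface text tells. Its arguments: {"type":"object","properties":{"steps":{"type":"array","items":{"type":"array"}}},"required":["steps"]}

```bash
ls; mkdir -p pics
python3 - <<'E'
from bench import robot
import cv2,numpy as np
for n in("top","side"):
    s=robot.snapshot(n); cv2.imwrite(f"pics/{n}0.png",s["image"][...,::-1]); np.savez(f"{n}0.npz",**s)
    print(n,s["mtx"].round(1).tolist(),s["R"].round(3).tolist(),s["t"].round(3).tolist())
o=robot.get_obs();print(o)
E
```

```text
pics
top [[587.3, 0.0, 317.4], [0.0, 587.3, 249.8], [0.0, 0.0, 1.0]] [[-0.029, -0.999, 0.018], [-0.983, 0.025, -0.181], [0.181, -0.023, -0.983]] [0.019, 0.605, 1.166]
side [[516.3, 0.0, 315.7], [0.0, 516.3, 236.9], [0.0, 0.0, 1.0]] [[0.739, -0.674, -0.016], [-0.476, -0.504, -0.721], [0.478, 0.54, -0.693]] [-0.419, 0.359, 0.819]
{'time': 0.1, 'joint_positions': array([ 1.14087881e+00,  8.78932378e-02,  1.37205341e+00,  1.14620751e-05,
        1.68363020e+00, -1.03083723e-01]), 'qvel': array([-3.56331471e-04, -3.85257968e-04, -3.96034271e-03,  9.77680669e-05,
       -5.22551166e-04, -3.19215548e-04]), 'joint_torque': array([ 3.20443127e-03, -3.41252553e+01, -3.03301942e+01,  7.20605417e-02,
        3.04056890e-02, -1.10463941e-04]), 'tool_pos': array([0.17633958, 0.52039153, 0.17613988]), 'ee_rot': array([-3.13962016e+00, -2.15507301e-04,  2.81475993e+00]), 'wrist_force': array([-0.00533192, -0.04638913, -0.06823585]), 'wrist_torque': array([ 0.01132672,  0.02290878, -0.02110213]), 'finger_force': 0.0, 'width': 0.09367055900610391}
```

View pics/top0.png

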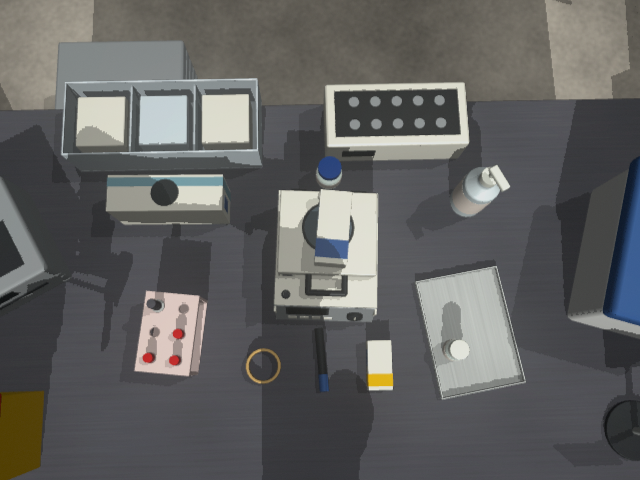

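View pics/side0.png

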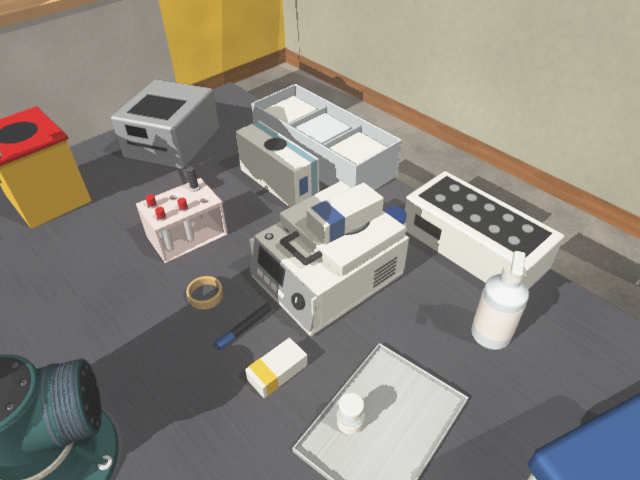

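Top view: centrifuge around (327,255), carton on its lid (330,228), rack left (170,335) with the pin at (155,303), tray right (470,332) with the jar at (458,350). The side view agrees. Next, measuring with height bands.

```bash
cat > h.py <<'E'
import numpy as np,cv2
def pts(s):
    v,u=np.mgrid[:480,:640]; z=s["z_map"]; K=s["mtx"]
    c=np.stack([(u-K[0,2])/K[0,0]*z,(v-K[1,2])/K[1,1]*z,z],-1)
    return (c-s["t"])@s["R"]
def plane(s,u,v,h):
    K=s["mtx"]; d=s["R"].T@np.array([(u-K[0,2])/K[0,0],(v-K[1,2])/K[1,1],1]); o=-s["R"].T@s["t"]
    return o+d*(h-o[2])/d[2]
def proj(s,X):
    c=s["R"]@np.array(X)+s["t"]; p=s["mtx"]@c; return p[:2]/p[2]
def rect(P):
    return cv2.minAreaRect((P[:,:2]*1000).astype(np.float32))
E
python3 - <<'E'
from h import *
s=dict(np.load("top0.npz")); P=pts(s); z=P[...,2]; im=s["image"].astype(int)
def reg(name,m,box):
    u0,u1,v0,v1=box; k=np.zeros_like(m); k[v0:v1,u0:u1]=m[v0:v1,u0:u1]
    n,l,st,_=cv2.connectedComponentsWithStats(k.astype(np.uint8))
    for i in range(1,n):
        if st[i,4]>=12:
            Q=P[l==i]; r=rect(Q); print(name,st[i,4],"rect",[np.round(a,1).tolist() if not np.isscalar(a) else round(a,1) for a in r],"z",np.median(Q[:,2]).round(4))
C=(265,390,170,325);R=(130,215,285,385);T=(405,535,255,405)
reg("carton",z>.175,C)
reg("lid",abs(z-.145)<.006,C)
reg("handle",(abs(z-.134)<.007)&(im.sum(2)<200),(295,355,262,300))
reg("deck",abs(z-.115)<.004,C)
reg("racktop",abs(z-.1)<.004,R)
red=(im[...,0]>130)&(im[...,1]<80)
reg("caps",red&(z>.118),R); reg("pin",z>.14,R)
reg("rim",(z>.009)&(z<.02),T); reg("floor",abs(z-.003)<.003,(410,530,262,400)); reg("jar",z>.05,T)
reg("tableobj",(z>.01),(240,400,326,400)); 
big=cv2.resize(s["image"][165:330,260:395],None,fx=4.4,fy=3.6*1,interpolation=cv2.INTER_CUBIC)
big=cv2.resize(s["image"][180:325,260:395],None,fx=4,fy=4,interpolation=cv2.INTER_CUBIC)
cv2.imwrite("pics/cent.png",big[...,::-1])
E
```

```text
carton 2422 rect [[538.0, -15.1], [60.7, 315.8], 83.7] z 0.1908
lid 5621 rect [[621.7, -15.6], [190.1, 169.5], 86.7] z 0.1459
lid 19 rect [[527.5, 24.0], [9.1, 21.5], 78.8] z 0.1398
lid 16 rect [[517.7, -44.1], [7.9, 11.5], 89.1] z 0.1397
handle 277 rect [[520.7, -6.8], [76.0, 39.9], 85.0] z 0.1373
deck 52 rect [[687.9, 78.9], [3.5, 60.3], 86.7] z 0.1157
deck 42 rect [[628.4, 82.3], [2.2, 51.1], 88.9] z 0.1157
deck 24 rect [[628.2, -115.4], [0.9, 47.1], 87.5] z 0.115
deck 38 rect [[578.5, 85.2], [2.3, 42.5], 89.2] z 0.1154
deck 2150 rect [[521.9, -10.3], [202.1, 86.4], 88.4] z 0.1154
deck 400 rect [[529.4, -10.9], [58.9, 28.0], 88.3] z 0.1156
racktop 3471 rect [[441.5, 300.4], [106.7, 155.2], 83.2] z 0.1005
caps 69 rect [[437.3, 275.9], [16.0, 17.0], 89.0] z 0.1247
caps 67 rect [[394.9, 331.9], [16.1, 14.8], 88.4] z 0.1248
caps 71 rect [[387.9, 281.7], [18.1, 14.9], 88.3] z 0.1244
pin 93 rect [[493.9, 318.9], [17.8, 18.3], 30.3] z 0.1547
rim 72 rect [[557.1, -316.1], [3.6, 98.1], 9.9] z 0.0143
rim 389 rect [[407.2, -379.9], [141.0, 295.8], 67.8] z 0.0136
rim 41 rect [[544.1, -237.5], [3.5, 53.3], 9.7] z 0.0136
rim 49 rect [[511.7, -210.5], [57.5, 4.6], 9.6] z 0.014
rim 180 rect [[386.5, -231.6], [188.5, 9.7], 11.2] z 0.0137
rim 21 rect [[394.9, -257.5], [9.7, 37.1], 85.4] z 0.0174
floor 623 rect [[542.7, -281.5], [172.9, 76.1], 88.6] z 0.0019
floor 1696 rect [[433.4, -367.2], [155.5, 299.3], 84.6] z 0.0019
floor 6850 rect [[432.0, -316.2], [244.9, 175.0], 9.3] z 0.0032
floor 1212 rect [[396.1, -198.0], [228.0, 71.2], 12.3] z 0.0018
floor 20 rect [[483.6, -406.3], [16.6, 9.7], 67.9] z 0.0017
jar 337 rect [[380.2, -133.3], [38.9, 325.7], 5.4] z 0.0681
tableobj 548 rect [[381.0, 10.9], [129.1, 39.0], 4.0] z 0.0173
tableobj 1286 rect [[368.9, -56.1], [174.4, 98.8], 88.5] z 0.0355
tableobj 318 rect [[366.4, 97.8], [119.7, 70.6], 74.3] z 0.0224
```

View pics/cent.png

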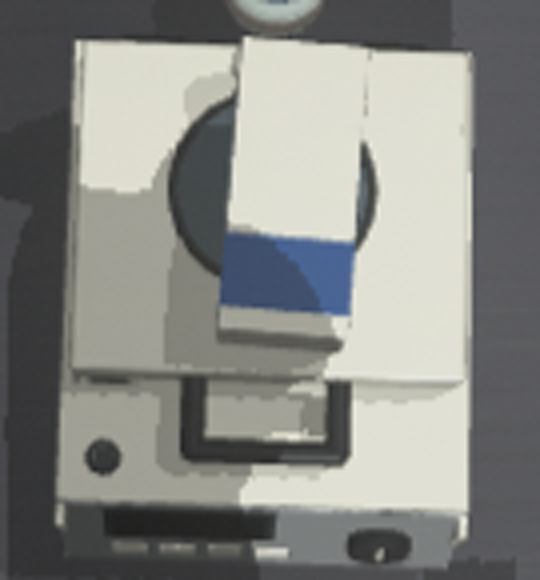

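The crop shows the access hole at crop (103,457), that is (285.8,294.3) full-frame, with the handle bar at about (265,450). The carton lies along the lid's depth. I'll filter out missing depth and fit the frames.

Run:
```python
from h import *
s=dict(np.load("top0.npz")); P=pts(s); z=P[...,2]; im=s["image"].astype(int); ok=s["z_map"]>0.3
def comp(m,box):
    u0,u1,v0,v1=box; k=np.zeros((480,640),np.uint8); k[v0:v1,u0:u1]=(m&ok)[v0:v1,u0:u1]
    n,l,st,_=cv2.connectedComponentsWithStats(k); i=1+np.argmax(st[1:,4]); return P[l==i],l==i
C=(265,390,170,325);T=(405,535,255,405)
for n,m,b in[("carton",abs(z-.19)<.006,C),("lid",abs(z-.145)<.004,C),("deck",abs(z-.115)<.004,C),("jar",abs(z-.068)<.004,T),("tray",(z>.0022)&(z<.02),T)]:
    Q,_=comp(m,b); print(n,np.round(cv2.boxPoints(rect(Q)),1).tolist(),[np.round(x,1) for x in rect(Q)],np.median(Q[:,2]).round(4))
# hole
k=((im.sum(2)<150)[285:304,277:296]).astype(np.uint8); n,l,st,c=cv2.connectedComponentsWithStats(k); print("hole",c[1:]+[277,285],st[1:])
# handle bar
Q,m=comp((z>.128)&(z<.143)&(im.sum(2)<220),(295,355,262,300)); print("handle",[np.round(x,1) for x in rect(Q)])
# lid front edge: per-column last lid pixel ; deck front edge
Ql,ml=comp(abs(z-.145)<.004,C); Qd,md=comp(abs(z-.1152)<.002,C)
for nm,mm,h in(("lidF",ml,.145),("deckF",md,.115)):
    e=[]
    for u in range(285,372,3):
        v=np.where(mm[:,u])[0]
        if len(v): e.append(plane(s,u,v.max()+.5,h)[:2])
    e=np.array(e); p=np.polyfit(e[:,1],e[:,0],1); r=e[:,0]-np.polyval(p,e[:,1]); g=abs(r)<.003; p=np.polyfit(e[g,1],e[g,0],1)
    print(nm,"yaw deg",np.degrees(np.arctan(-p[0])).round(2),"x at y=-.012",np.polyval(p,-.012).round(4),g.sum())
for nm,(u,v) in{"hole":(285.75,294.25)}.items(): print(nm,plane(s,u,v,.115))
```

```text
carton [[550.9000244140625, -46.79999923706055], [691.2999877929688, -63.099998474121094], [698.2999877929688, -2.799999952316284], [557.9000244140625, 13.399999618530273]] [array([624.6, -24.8]), array([ 60.7, 141.3]), np.float64(83.4)] 0.1908
lid [[535.2000122070312, -105.9000015258789], [701.0, -115.0], [711.2999877929688, 74.5999984741211], [545.5999755859375, 83.5999984741211]] [array([623.3, -15.7]), array([189.8, 166. ]), np.float64(86.9)] 0.1457
deck [[476.0, -110.0999984741211], [562.2999877929688, -112.5], [567.9000244140625, 89.5], [481.6000061035156, 91.9000015258789]] [array([521.9, -10.3]), array([202.1,  86.4]), np.float64(88.4)] 0.1154
jar [[370.6000061035156, -259.70001220703125], [379.20001220703125, -297.79998779296875], [416.20001220703125, -289.5], [407.70001220703125, -251.39999389648438]] [array([ 393.4, -274.6]), array([37.9, 39.1]), np.float64(12.6)] 0.0682
tray [[262.70001220703125, -231.8000030517578], [300.6000061035156, -450.20001220703125], [587.0999755859375, -400.5], [549.2000122070312, -182.10000610351562]] [array([ 424.9, -316.2]), array([290.8, 221.7]), np.float64(9.8)] 0.0047
hole [[282. 295.]
 [283. 297.]
 [285. 297.]] [[ 5 10  1  1  1]
 [ 6 12  1  1  1]
 [ 8 12  1  1  1]]
handle [array([520.7,  -8.9]), array([79.8, 40.1]), np.float64(85.6)]
lidF yaw deg -3.09 x at y=-.012 0.5418 29
deckF yaw deg -3.65 x at y=-.012 0.4834 21
hole [0.50750582 0.06831039 0.115     ]
```

```bash
cat >> h.py <<'E'
from scipy.spatial.transform import Rotation as Ro
def go(*targets):
    """targets (x,y,z,tool-y angle deg, mod 180) -> shift in tool axes, turn in 10deg units"""
    from bench import robot
    o=robot.get_obs(); R=Ro.from_euler("xyz",o["ee_rot"]).as_matrix(); p=o["tool_pos"]
    a0=np.degrees(np.arctan2(R[1,1],R[0,1]))
    print("t",o["time"].__round__(2),"pos",p.round(4),"yang",a0.round(2),"w",round(o["width"],4),"F",o["wrist_force"].round(1),"q",o["joint_positions"].round(2))
    for x,y,z,a in targets:
        d=R.T@(np.array([x,y,z])-p); da=(a-a0+90)%180-90
        print((x,y,z,a),"->",d.round(4).tolist(),"turn",round(-da/10,3))
E
python3 -c "
from h import *
go((.40,.25,.31,83.4),(.6246,-.0248,.26,83.4),(.6246,-.0248,.163,83.4))"
```

```text
t 0.1 pos [0.1763 0.5204 0.1761] yang 71.27 w 0.0937 F [-0.  -0.  -0.1] q [ 1.14  0.09  1.37  0.    1.68 -0.1 ]
(0.4, 0.25, 0.31, 83.4) -> [-0.2986, -0.1845, -0.1336] turn -1.213
(0.6246, -0.0248, 0.26, 83.4) -> [-0.5995, -0.3726, -0.0833] turn -1.213
(0.6246, -0.0248, 0.163, 83.4) -> [-0.5996, -0.3724, 0.0137] turn -1.213
```

carry_out(
  steps=[
    [[0, 0, -0.065], 0, -1],
    [[0, 0, -0.13], 0, -1],
    [[-0.3, -0.185, -0.134], -1.213, -1],
    [[-0.3, -0.185, -0.134], -1.213, -1],
    [[-0.3, -0.185, -0.134], -1.213, -1],
    [[-0.6, -0.3725, -0.1], -1.213, -1],
    [[-0.6, -0.3725, -0.1], -1.213, -1],
    [[-0.6, -0.3725, -0.09], -1.213, -1],
    [[-0.6, -0.3725, -0.085], -1.213, -1],
    [[-0.6, -0.3725, -0.083], -1.213, -1],
  ],
)

```text
time: 1.35
tool_pos: [0.4918, 0.1374, 0.2816]
ee_rot: [3.141, -0.0, 3.026]
wrist_force: [0.1, 0.9, 0.5]
width: 0.094
finger_force: 0.0
```

```bash
python3 -c "
from h import *
go((.6246,-.0248,.26,83.4),(.6246,-.0248,.163,83.4))"
```

```text
t 1.35 pos [0.4918 0.1374 0.2816] yang 83.4 w 0.094 F [0.1 0.9 0.5] q [ 0.16  0.    1.25  0.    1.89 -1.29]
(0.6246, -0.0248, 0.26, 83.4) -> [-0.1506, -0.1459, 0.0215] turn 0.0
(0.6246, -0.0248, 0.163, 83.4) -> [-0.1506, -0.1459, 0.1185] turn 0.0
```

carry_out(
  steps=[
    [[-0.05, -0.049, 0.007], 0, -1],
    [[-0.1, -0.097, 0.014], 0, -1],
    [[-0.15, -0.146, 0.0215], 0, -1],
    [[-0.15, -0.146, 0.0215], 0, -1],
    [[-0.15, -0.146, 0.0215], 0, -1],
    [[-0.15, -0.146, 0.0215], 0, -1],
  ],
)

```text
time: 2.1
tool_pos: [0.6227, -0.0216, 0.2614]
ee_rot: [3.141, 0.0, 3.028]
wrist_force: [-0.7, 0.2, -0.1]
width: 0.0935
finger_force: 0.0
```

```bash
python3 -c "
from h import *
go((.6246,-.0248,.26,83.4),(.6246,-.0248,.163,83.4))"
```

```text
t 2.1 pos [ 0.6227 -0.0216  0.2614] yang 83.5 w 0.0935 F [-0.7  0.2 -0.1] q [-0.13  0.25  1.01  0.    1.87 -1.58]
(0.6246, -0.0248, 0.26, 83.4) -> [-0.0023, -0.003, 0.0014] turn 0.01
(0.6246, -0.0248, 0.163, 83.4) -> [-0.0023, -0.0031, 0.0984] turn 0.01
```

carry_out(
  steps=[
    [[-0.002, -0.003, 0.03], 0, -1],
    [[-0.002, -0.003, 0.065], 0, -1],
    [[-0.002, -0.003, 0.09], 0, -1],
    [[-0.002, -0.003, 0.098], 0, -1],
    [[-0.002, -0.003, 0.098], 0, -1],
    [[-0.002, -0.003, 0.098], 0, -0.3],
    [[-0.002, -0.003, 0.098], 0, 1],
    [[-0.002, -0.003, 0.098], 0, 1],
    [[-0.002, -0.003, 0.098], 0, 1],
    [[-0.002, -0.003, 0.098], 0, 1],
  ],
)

```text
time: 3.35
tool_pos: [0.6249, -0.0264, 0.1627]
ee_rot: [3.142, -0.0, 3.026]
wrist_force: [-0.8, 0.1, -0.0]
width: 0.0478
finger_force: 0.0
```

```bash
python3 -c "
from h import *
go((.6246,-.0248,.163,83.4))"
```

```text
t 3.35 pos [ 0.6249 -0.0264  0.1627] yang 83.4 w 0.0478 F [-0.8  0.1 -0. ] q [-0.13  0.26  1.2   0.    1.68 -1.59]
(0.6246, -0.0248, 0.163, 83.4) -> [0.0005, 0.0015, -0.0003] turn -0.0
```

Run:
```python
from bench import robot
import cv2,numpy as np
a=robot.snapshot("side")["image"]; b=robot.snapshot("wrist")["image"]
cv2.imwrite("pics/g1.png",cv2.resize(np.hstack([cv2.resize(a[120:360,220:460],(480,480)),b])[...,::-1],(800,343)))
o=robot.get_obs();print(o["width"],o["finger_force"])
```

```text
0.03923139748625985 0.0
```

View pics/g1.png

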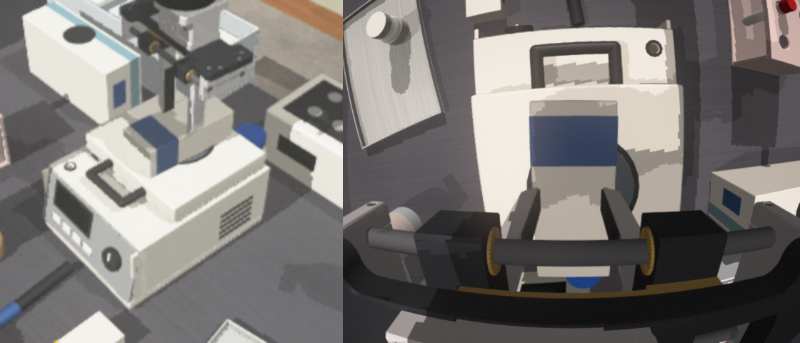

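The wrist view shows the fingers at (525,215) and (608,215), straddling the carton. The width reading is still falling, so I'll give the fingers more time.

carry_out(
  steps=[
    [[0, 0, 0], 0, 1],
    [[0, 0, 0], 0, 1],
  ],
)

```text
time: 3.7
tool_pos: [0.6249, -0.0263, 0.1627]
ee_rot: [3.141, -0.0, 3.026]
wrist_force: [0.3, 0.3, -1.0]
width: 0.0196
finger_force: 0.0
```

Run:
```python
from bench import robot
import cv2,numpy as np
from h import *
go()
t=robot.snapshot("top"); a=robot.snapshot("side")["image"]; b=robot.snapshot("wrist")["image"]
print(robot.get_obs()["finger_force"])
cv2.imwrite("pics/g2.png",np.hstack([cv2.resize(t["image"][170:320,260:400],(400,428)),cv2.resize(b[200:480,60:580],(400,428))])[...,::-1])
```

```text
t 3.7 pos [ 0.6249 -0.0263  0.1627] yang 83.41 w 0.0196 F [ 0.3  0.3 -1. ] q [-0.13  0.26  1.2   0.    1.68 -1.59]
0.0
```

View pics/g2.png

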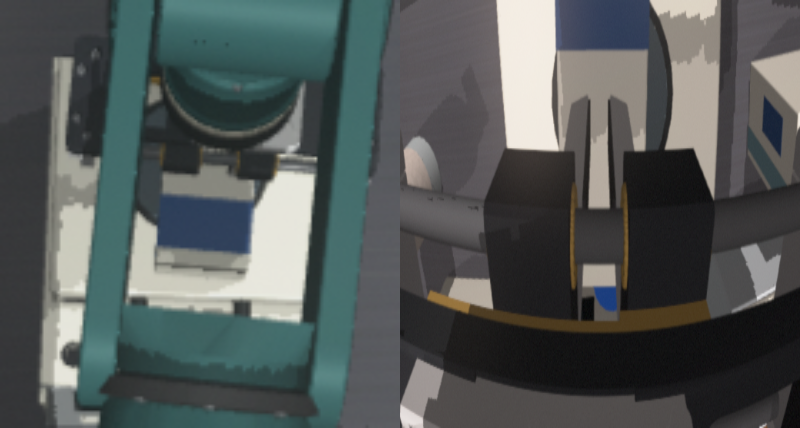

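The fingers are nearly shut at width 0.02, yet the carton at top-crop (155-250,165-270) has not moved. I need to find where the fingertips really are.

Run:
```python
from bench import robot
from h import *
for n in("side",):
    s=robot.snapshot(n); P=pts(s); np.savez("side1.npz",**s)
    print("TCP proj",proj(s,[.6249,-.0263,.163]),"top of carton proj",proj(s,[.6249,-.0263,.19]))
    u,v=proj(s,[.6249,-.0263,.163]).astype(int)
    for vv in range(v-60,v+12,6): print(vv,[ (P[vv,uu]*1000).astype(int).tolist() for uu in range(u-18,u+19,6)])
    big=cv2.resize(s["image"][130:260,280:440],None,fx=4,fy=4); cv2.imwrite("pics/s1.png",big[...,::-1])
```

```text
TCP proj [345.63027339 214.50156883] top of carton proj [345.97623581 203.72399812]
154 [[593, -7, 307], [597, -17, 311], [610, -19, 305], [598, -45, 324], [596, -61, 333], [602, -69, 334], [611, -74, 333]]
160 [[589, -11, 299], [597, -18, 298], [591, -39, 313], [598, -46, 313], [600, -58, 318], [595, -75, 329], [598, -86, 333]]
166 [[805, 217, 57], [808, 198, 66], [587, -43, 304], [593, -51, 305], [607, -51, 298], [583, -88, 330], [588, -95, 331]]
172 [[806, 218, 38], [802, 193, 53], [616, -14, 262], [614, -31, 272], [590, -69, 304], [595, -77, 306], [581, -103, 328]]
178 [[803, 215, 22], [804, 194, 33], [614, -16, 250], [613, -32, 259], [619, -42, 262], [808, 118, 73], [581, -103, 316]]
184 [[803, 215, 3], [689, 76, 143], [615, -15, 235], [614, -32, 245], [620, -41, 247], [812, 120, 52], [583, -103, 303]]
190 [[663, 67, 147], [672, 58, 147], [615, -16, 222], [613, -33, 233], [620, -41, 233], [668, -12, 190], [675, -21, 192]]
196 [[650, 52, 147], [622, 6, 190], [615, -16, 208], [612, -34, 220], [621, -41, 219], [654, -25, 191], [662, -34, 192]]
202 [[599, 0, 193], [609, -6, 191], [616, -16, 193], [612, -35, 206], [623, -40, 203], [639, -40, 194], [651, -44, 189]]
208 [[589, -11, 191], [598, -19, 190], [605, -27, 191], [614, -34, 190], [619, -44, 193], [629, -50, 191], [639, -56, 189]]
214 [[576, -25, 192], [585, -32, 192], [593, -39, 191], [601, -47, 191], [612, -51, 188], [626, -53, 180], [640, -56, 174]]
220 [[566, -36, 191], [571, -46, 194], [582, -51, 191], [596, -52, 183], [611, -53, 174], [626, -54, 166], [642, -55, 157]]
```

View pics/s1.png

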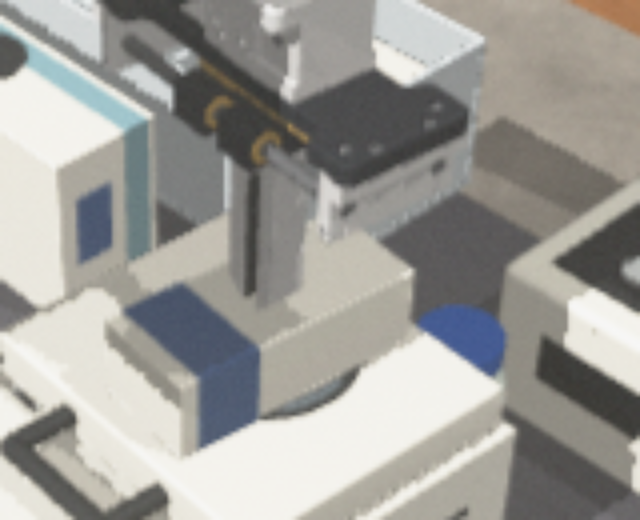

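The side crop shows the fingers running down to the carton's top face at about (250,300). Either the tips end there or they go through it. I'll raise the arm and measure the tip height directly.

carry_out(
  steps=[
    [[0, 0, -0.03], 0, 1],
    [[0, 0, -0.07], 0, 1],
    [[0, 0, -0.07], 0, 1],
    [[0, 0, -0.07], 0, 1],
  ],
)

```text
time: 4.4
tool_pos: [0.6247, -0.0263, 0.2319]
ee_rot: [3.141, -0.001, 3.027]
wrist_force: [-1.1, -0.6, -0.2]
width: 0.0004
finger_force: 0.0
```

Run:
```python
from bench import robot
from h import *
go()
s=robot.snapshot("side"); P=pts(s); np.savez("side2.npz",**s)
p=robot.get_obs()["tool_pos"]
d=np.hypot(P[...,0]-p[0],P[...,1]-p[1]); 
for lo in np.arange(.185,.31,.005):
    m=(d<.045)&(abs(P[...,2]-lo)<.0025); 
    if m.sum(): print(round(lo,3),m.sum(),(P[m].min(0)*1000).round(),(P[m].max(0)*1000).round())
m=abs(P[...,2]-.191)<.004; m&=(abs(P[...,0]-.62)<.1)&(abs(P[...,1]+.02)<.06); print("carton",[np.round(x,1) for x in rect(P[m])])
cv2.imwrite("pics/s2.png",cv2.resize(s["image"][110:260,280:440],None,fx=4,fy=4)[...,::-1])
```

```text
t 4.4 pos [ 0.6247 -0.0263  0.2319] yang 83.41 w 0.0004 F [-1.1 -0.6 -0.2] q [-0.13  0.26  1.07  0.    1.82 -1.59]
0.185 61 [587. -58. 183.] [656. -49. 187.]
0.19 749 [579. -58. 188.] [669.  10. 192.]
0.195 194 [580. -55. 193.] [666.   6. 195.]
0.26 2 [614. -28. 260.] [616. -20. 262.]
0.265 11 [613. -33. 264.] [626. -18. 267.]
0.27 31 [612. -40. 268.] [631. -15. 272.]
0.275 35 [613. -41. 273.] [631. -17. 277.]
0.28 39 [612. -40. 278.] [632. -15. 282.]
0.285 40 [612. -41. 283.] [631. -14. 287.]
0.29 39 [612. -40. 288.] [631. -14. 292.]
0.295 39 [612. -40. 293.] [628. -16. 297.]
0.3 38 [613. -41. 298.] [630. -14. 302.]
0.305 43 [612. -40. 303.] [630. -14. 307.]
carton [array([623.8, -24. ]), array([ 64.3, 143.6]), np.float64(83.4)]
```

View pics/s2.png

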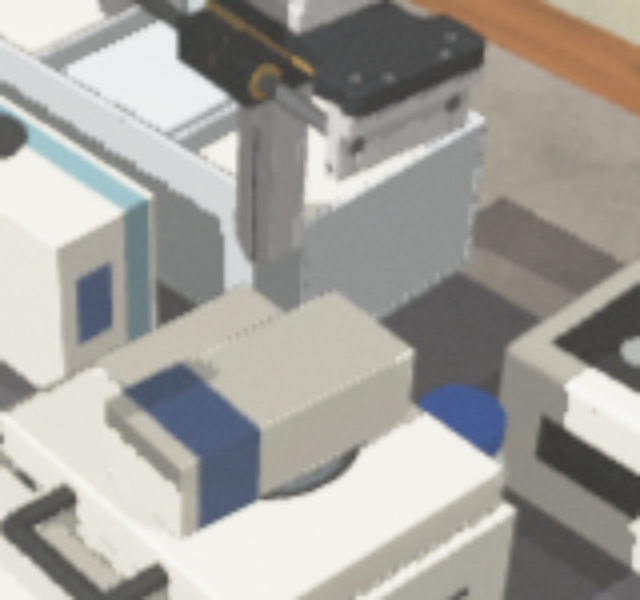

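The picture settles it. With a reported TCP z of 0.232 the fingertips are at about z 0.264 (crop (275,262)), and the cameras read the known heights correctly. So the real tips sit about 32 mm above the reported TCP. I'll check the hold point and measure the offset more precisely.

Run:
```python
from bench import robot
from h import *
print("hold",robot.hold_point_z,[a for a in dir(robot) if not a.startswith("_")])
s=dict(np.load("side2.npz")); P=pts(s); z=P[...,2]
m=(np.hypot(P[...,0]-.6247,P[...,1]+.0263)<.03)&(z>.25)&(z<.33)
for u in range(336,362,2):
    v=np.where(m[:,u])[0]
    if len(v): print(u,v.max(),(P[v.max(),u]*1000).round(1), (P[v.max()-3,u]*1000).round(1))
w=robot.snapshot("wrist"); np.savez("wrist2.npz",**w); print(w["mtx"],(-w["R"].T@w["t"]).round(3),w["R"].round(2))
```

```text
hold 0.0188 ['IKError', 'close_job', 'get_obs', 'hold_point_z', 'snapshot']
340 171 [615.4 -18.2 266.6] [615.6 -17.8 272.8]
342 174 [613.5 -25.2 264.8] [615.4 -23.2 269.3]
344 175 [613.5 -30.2 265.2] [613.4 -30.1 271.8]
346 174 [611.6 -36.9 272.2] [614.1 -34.3 275.9]
348 173 [616.  -37.4 272.3] [614.5 -38.6 280.2]
350 173 [625.9 -32.8 264.7] [620.9 -37.3 276.1]
352 172 [624.6 -38.8 270.7] [625.8 -37.4 275.9]
354 171 [629.2 -39.2 270.8] [627.7 -40.3 278.6]
356 151 [632.2 -39.1 311.5] [632.4 -38.5 317.2]
[[371.64829954   0.         318.40308362]
 [  0.         371.64829954 233.99139564]
 [  0.           0.           1.        ]] [ 0.559 -0.018  0.438] [[ 0.12  0.99  0.  ]
 [ 0.97 -0.11  0.23]
 [ 0.23 -0.03 -0.97]]
```

Tips are about 33 mm above the reported TCP, while x and y agree. I'll correct z by 33 mm: for real tips at 0.163, go to a reported 0.130.

carry_out(
  steps=[
    [[0, 0, 0], 0, -1],
    [[0, 0, 0], 0, -1],
    [[0, 0, 0], 0, -1],
    [[0, 0, 0], 0, -1],
    [[0, 0, 0], 0, -1],
    [[0, 0, 0], 0, -1],
    [[0, 0, 0], 0, -1],
    [[0, 0, 0], 0, -1],
    [[0, 0, 0], 0, -1],
  ],
)

```text
time: 5.62
tool_pos: [0.6249, -0.0263, 0.2327]
ee_rot: [3.142, 0.0, 3.026]
wrist_force: [-0.3, 0.6, 0.9]
width: 0.087
finger_force: 0.0
```

```bash
python3 -c "
from h import *
go((.6246,-.0248,.130,83.4))"
```

```text
t 5.62 pos [ 0.6249 -0.0263  0.2327] yang 83.4 w 0.087 F [-0.3  0.6  0.9] q [-0.13  0.26  1.07  0.    1.82 -1.59]
(0.6246, -0.0248, 0.13, 83.4) -> [0.0005, 0.0015, 0.1027] turn 0.0
```

carry_out(
  steps=[
    [[0, 0.0015, 0.03], 0, -1],
    [[0, 0.0015, 0.055], 0, -1],
    [[0, 0.0015, 0.075], 0, -1],
    [[0, 0.0015, 0.09], 0, -1],
    [[0, 0.0015, 0.102], 0, -1],
    [[0, 0.0015, 0.102], 0, -1],
    [[0, 0.0015, 0.102], 0, 1],
    [[0, 0.0015, 0.102], 0, 1],
    [[0, 0.0015, 0.102], 0, 1],
    [[0, 0.0015, 0.102], 0, 1],
  ],
)

```text
time: 6.88
tool_pos: [0.6253, -0.0247, 0.1312]
ee_rot: [3.141, 0.001, 3.027]
wrist_force: [-0.1, 0.6, 1.0]
width: 0.0597
finger_force: 30.0
```

carry_out(
  steps=[
    [[0, 0, 0], 0, 1],
    [[0, 0, 0], 0, 1],
  ],
)

```text
time: 7.12
tool_pos: [0.6253, -0.0247, 0.1312]
ee_rot: [3.141, 0.001, 3.027]
wrist_force: [-0.5, 1.1, 2.1]
width: 0.0598
finger_force: 30.0
```

```bash
python3 -c "
from h import *
go((.6253,-.0247,.24,83.4),(.4386,-.3556,.24,99.5),(.4386,-.3556,.04,99.5))"
```

```text
t 7.12 pos [ 0.6253 -0.0247  0.1312] yang 83.42 w 0.0598 F [-0.5  1.1  2.1] q [-0.13  0.27  1.25  0.    1.62 -1.59]
(0.6253, -0.0247, 0.24, 83.4) -> [-0.0001, -0.0, -0.1088] turn 0.002
(0.4386, -0.3556, 0.24, 99.5) -> [0.1474, -0.3501, -0.1091] turn -1.608
(0.4386, -0.3556, 0.04, 99.5) -> [0.1476, -0.3502, 0.0909] turn -1.608
```

carry_out(
  steps=[
    [[0, 0, -0.025], 0, 1],
    [[0, 0, -0.06], 0, 1],
    [[0, 0, -0.1], 0, 1],
    [[0.015, -0.035, -0.109], 0, 1],
    [[0.035, -0.085, -0.109], -0.2, 1],
    [[0.055, -0.135, -0.109], -0.6, 1],
    [[0.08, -0.19, -0.109], -1.0, 1],
    [[0.105, -0.245, -0.109], -1.4, 1],
    [[0.127, -0.3, -0.109], -1.6, 1],
    [[0.142, -0.338, -0.109], -1.608, 1],
  ],
)

```text
time: 8.38
tool_pos: [0.4432, -0.3463, 0.2388]
ee_rot: [3.141, -0.001, -2.978]
wrist_force: [1.0, -0.0, -1.7]
width: 0.0598
finger_force: 30.0
```

carry_out(
  steps=[
    [[0, 0, 0], 0, 1],
    [[0, 0, 0], 0, 1],
  ],
)

```text
time: 8.62
tool_pos: [0.4452, -0.3437, 0.2391]
ee_rot: [3.14, -0.0, -2.976]
wrist_force: [0.1, 0.1, -1.8]
width: 0.0602
finger_force: 30.0
```

```bash
python3 -c "
from h import *
go((.4386,-.3556,.04,99.5),(.4386,-.3556,-.009,99.5))"
```

```text
t 8.62 pos [ 0.4452 -0.3437  0.2391] yang 99.48 w 0.0602 F [ 0.1  0.1 -1.8] q [-0.76  0.11  1.22  0.    1.81 -2.49]
(0.4386, -0.3556, 0.04, 99.5) -> [0.0084, -0.0109, 0.1991] turn -0.002
(0.4386, -0.3556, -0.009, 99.5) -> [0.0084, -0.011, 0.2481] turn -0.002
```

carry_out(
  steps=[
    [[0.008, -0.011, 0.05], 0, 1],
    [[0.008, -0.011, 0.1], 0, 1],
    [[0.008, -0.011, 0.15], 0, 1],
    [[0.008, -0.011, 0.19], 0, 1],
    [[0.008, -0.011, 0.215], 0, 1],
    [[0.008, -0.011, 0.23], 0, 1],
    [[0.008, -0.011, 0.23], 0, 1],
    [[0.008, -0.011, 0.23], 0, 1],
  ],
)

```text
time: 9.62
tool_pos: [0.4402, -0.3569, 0.0112]
ee_rot: [-3.139, 0.002, -2.975]
wrist_force: [-0.0, -0.7, -1.2]
width: 0.0598
finger_force: 30.0
```

Run:
```python
from h import *
from bench import robot
go((.4386,-.3556,-.01,99.5))
s=robot.snapshot("side"); P=pts(s); T=np.array([.432,-.3162,0]);a=np.radians(9.5);R=np.array([[np.cos(a),np.sin(a),0],[-np.sin(a),np.cos(a),0],[0,0,1]])
Q=(P-T)@R.T
cv2.imwrite("pics/t1.png",cv2.resize(s["image"][280:480,270:500],(690,600))[...,::-1])
# carton near side face (-y side): bottom edge heights
m=(abs(Q[...,0])<.06)&(Q[...,1]<-.062)&(Q[...,1]>-.082)&(Q[...,2]>.004)&(Q[...,2]<.08)
print(np.percentile(Q[m],[2,50,98],axis=0)*1000)
```

```text
t 9.62 pos [ 0.4402 -0.3569  0.0112] yang 99.53 w 0.0598 F [-0.  -0.7 -1.2] q [-0.78  0.21  1.57  0.    1.36 -2.52]
(0.4386, -0.3556, -0.01, 99.5) -> [0.0014, 0.0016, 0.0212] turn 0.003
[[-58.21415946 -81.5046221    4.11821454]
 [-24.15867022 -71.48565028  60.88431366]
 [ 27.53686435 -62.45169042  75.43154047]]
```

View pics/t1.png

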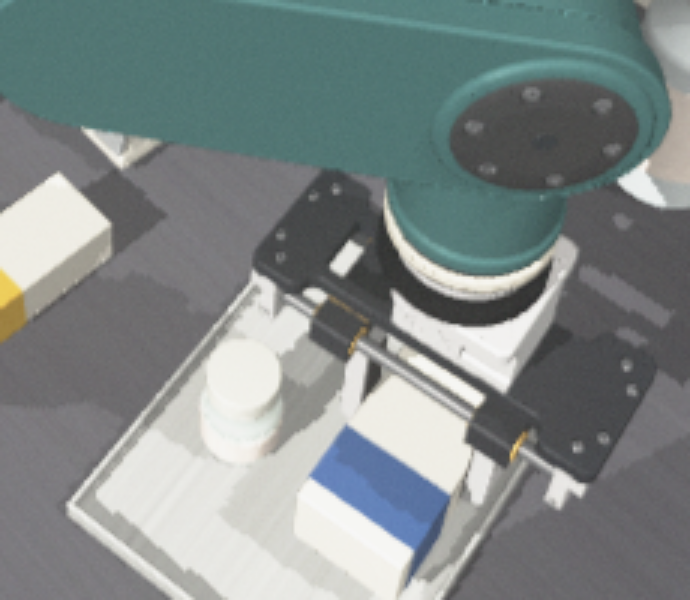

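The carton hangs over the free half of the tray, front corner at crop (400,590), with the jar clear at (240,400). Now lowering slowly.

carry_out(
  steps=[
    [[0.001, 0.0015, 0.006], 0, 1],
    [[0.001, 0.0015, 0.012], 0, 1],
    [[0.001, 0.0015, 0.016], 0, 1],
    [[0.001, 0.0015, 0.016], 0, 1],
    [[0.001, 0.0015, 0.016], 0, 1],
  ],
)

```text
time: 10.3
tool_pos: [0.4379, -0.3552, -0.0063]
ee_rot: [3.142, 0.0, -2.976]
wrist_force: [0.4, 0.2, -0.6]
width: 0.0599
finger_force: 30.0
```

carry_out(
  steps=[
    [[0, 0, 0.003], 0, 1],
    [[0, 0, 0.005], 0, 1],
    [[0, 0, 0.005], 0, 1],
  ],
)

```text
time: 10.68
tool_pos: [0.4379, -0.3552, -0.011]
ee_rot: [-3.141, 0.0, -2.976]
wrist_force: [-1.2, 0.5, 0.8]
width: 0.0598
finger_force: 30.0
```

carry_out(
  steps=[
    [[0, 0, 0.002], 0, 1],
    [[0, 0, 0.002], 0, 1],
  ],
)

```text
time: 10.92
tool_pos: [0.438, -0.3553, -0.0112]
ee_rot: [-3.141, 0.0, -2.976]
wrist_force: [-4.7, 2.3, 8.1]
width: 0.0595
finger_force: 30.0
```

carry_out(
  steps=[
    [[0, 0, 0.001], 0, -0.5],
    [[0, 0, 0], 0, -0.55],
    [[0, 0, 0], 0, -0.55],
    [[0, 0, 0], 0, -0.55],
    [[0, 0, -0.02], 0, -0.55],
    [[0, 0, -0.06], 0, -0.55],
    [[0, 0, -0.12], 0, -0.55],
    [[0, 0, -0.18], 0, -0.55],
    [[0, 0, -0.23], 0, -0.55],
    [[0, 0, -0.25], 0, -0.55],
  ],
)

```text
time: 12.18
tool_pos: [0.4389, -0.3561, 0.2413]
ee_rot: [-3.136, 0.004, -2.976]
wrist_force: [-0.2, -0.1, 0.6]
width: 0.0729
finger_force: 0.0
```

Run:
```python
from h import *
from bench import robot
# rack frame: centre (441.5,300.4), yaw -6.8 ; pin at (+50,+25) measured (493.9,318.9)
go((.5,0,.24,173.2),(.4939,.3189,.24,173.2),(.4939,.3189,.24,83.2),(.4939,.3189,.078,83.2))
s=robot.snapshot("side"); P=pts(s); T=np.array([.432,-.3162,0]);a=np.radians(9.5);R=np.array([[np.cos(a),np.sin(a),0],[-np.sin(a),np.cos(a),0],[0,0,1]])
Q=(P-T)@R.T; m=(abs(Q[...,0])<.1)&(Q[...,1]<.02)&(Q[...,1]>-.087)&(Q[...,2]>.043)&(Q[...,2]<.056)
print([np.round(x,1) for x in rect(Q[m])],np.percentile(Q[m][:,2],[2,50,98]))
A=np.c_[Q[m][:,:2],np.ones(m.sum())]; print("tilt",np.linalg.lstsq(A,Q[m][:,2],rcond=None)[0])
```

```text
t 12.18 pos [ 0.4389 -0.3561  0.2413] yang 99.49 w 0.0729 F [-0.2 -0.1  0.6] q [-0.78  0.11  1.22  0.    1.8  -2.52]
(0.5, 0, 0.24, 173.2) -> [-0.119, 0.3412, -0.0002] turn -7.371
(0.4939, 0.3189, 0.24, 173.2) -> [-0.1656, 0.6567, -0.0018] turn -7.371
(0.4939, 0.3189, 0.24, 83.2) -> [-0.1656, 0.6567, -0.0018] turn 1.629
(0.4939, 0.3189, 0.078, 83.2) -> [-0.1649, 0.6576, 0.1602] turn 1.629
[array([ -2.3, -39.3]), array([142.3,  61.1]), np.float64(0.4)] [0.04565874 0.04927908 0.05199587]
tilt [0.00102264 0.00300763 0.04934439]
```

The carton lies flat in the tray at (-2,-39) mm. Now the pin.

```bash
python3 -c "
from h import *
go((.47,-.05,.24,86.8),(.494,.319,.20,86.8))"
```

```text
t 12.22 pos [ 0.4393 -0.3565  0.2428] yang 99.49 w 0.0725 F [0.3 0.4 0.9] q [-0.78  0.11  1.22  0.    1.81 -2.52]
(0.47, -0.05, 0.24, 86.8) -> [-0.0808, 0.2973, 0.0009] turn 1.269
(0.494, 0.319, 0.2, 86.8) -> [-0.1651, 0.6576, 0.0386] turn 1.269
```

carry_out(
  steps=[
    [[-0.015, 0.055, 0], 0.4, 0],
    [[-0.03, 0.115, 0], 0.8, 0],
    [[-0.046, 0.173, 0], 1.27, 0],
    [[-0.063, 0.235, 0], 1.27, 0],
    [[-0.08, 0.295, 0], 1.27, 0],
    [[-0.094, 0.355, 0], 1.27, 0],
    [[-0.107, 0.41, 0], 1.27, 0],
    [[-0.121, 0.47, 0], 1.27, 0],
    [[-0.135, 0.53, 0.01], 1.27, 0],
    [[-0.149, 0.59, 0.02], 1.27, 0],
  ],
)

```text
time: 13.48
tool_pos: [0.4872, 0.2533, 0.2155]
ee_rot: [-3.141, -0.0, 3.086]
wrist_force: [0.4, -0.4, -0.2]
width: 0.0474
finger_force: 0.0
```

carry_out(
  steps=[
    [[0, 0, 0], 0, 0],
    [[0, 0, 0], 0, 0],
  ],
)

```text
time: 13.72
tool_pos: [0.4872, 0.251, 0.2158]
ee_rot: [-3.14, -0.001, 3.086]
wrist_force: [0.4, -0.5, 0.4]
width: 0.047
finger_force: 0.0
```

```bash
python3 -c "
from h import *
go((.494,.319,.17,86.8))"
```

```text
t 13.72 pos [0.4872 0.251  0.2158] yang 86.81 w 0.047 F [ 0.4 -0.5  0.4] q [ 0.37  0.08  1.3  -0.    1.76 -1.14]
(0.494, 0.319, 0.17, 86.8) -> [-0.003, 0.0683, 0.0457] turn 0.001
```

carry_out(
  steps=[
    [[-0.001, 0.03, 0.02], 0, 0],
    [[-0.003, 0.068, 0.035], 0, 0],
    [[-0.003, 0.068, 0.046], 0, 0],
    [[-0.003, 0.068, 0.046], 0, 0],
    [[-0.003, 0.068, 0.046], 0, 0],
  ],
)

```text
time: 14.35
tool_pos: [0.4951, 0.3177, 0.1718]
ee_rot: [3.141, 0.002, 3.083]
wrist_force: [-0.5, -0.6, -0.3]
width: 0.0471
finger_force: 0.0
```

Run:
```python
from h import *
from bench import robot
go((.494,.319,.084,86.8))
s=robot.snapshot("side"); P=pts(s); np.savez("side3.npz",**s)
d=np.hypot(P[...,0]-.494,P[...,1]-.319)
for lo in np.arange(.11,.24,.005):
    m=(d<.05)&(abs(P[...,2]-lo)<.0025)
    if m.sum()>2: print(round(lo,3),m.sum(),(P[m].min(0)*1000).round(),(P[m].max(0)*1000).round())
w=robot.snapshot("wrist")["image"]
cv2.imwrite("pics/p1.png",np.hstack([cv2.resize(s["image"][80:260,110:290],(400,400)),cv2.resize(w,(400,400))])[...,::-1])
```

```text
t 14.35 pos [0.4951 0.3177 0.1718] yang 86.67 w 0.0471 F [-0.5 -0.6 -0.3] q [ 0.47  0.17  1.29 -0.    1.68 -1.04]
(0.494, 0.319, 0.084, 86.8) -> [0.0013, 0.0012, 0.0878] turn -0.013
0.11 22 [480. 307. 108.] [503. 322. 112.]
0.115 11 [483. 310. 113.] [500. 321. 117.]
0.12 15 [484. 309. 118.] [497. 321. 122.]
0.125 17 [483. 309. 123.] [499. 319. 127.]
0.13 16 [484. 308. 128.] [500. 322. 132.]
0.135 16 [484. 309. 133.] [499. 319. 137.]
0.14 13 [484. 309. 138.] [500. 326. 142.]
0.145 20 [484. 309. 143.] [501. 322. 147.]
0.15 15 [483. 309. 148.] [502. 322. 152.]
0.155 39 [484. 310. 153.] [501. 328. 157.]
0.2 5 [487. 294. 200.] [498. 346. 202.]
0.205 23 [483. 285. 203.] [504. 345. 207.]
0.21 33 [483. 282. 208.] [504. 352. 212.]
0.215 46 [482. 280. 213.] [505. 350. 217.]
0.22 44 [483. 279. 218.] [506. 354. 222.]
0.225 41 [482. 279. 223.] [503. 350. 227.]
0.23 47 [483. 279. 228.] [505. 353. 232.]
0.235 39 [482. 279. 233.] [501. 350. 237.]
```

View pics/p1.png

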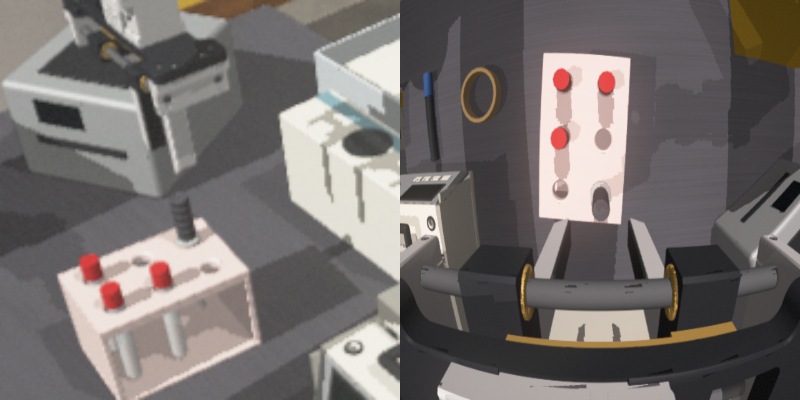

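The side crop shows the open fingers right above the pin at (183,215), and the wrist view has the pin (600,205) between the fingers. Measured tip height is 0.201, an offset of 30 mm. Descending.

carry_out(
  steps=[
    [[0.0015, 0.001, 0.02], 0, 0],
    [[0.0015, 0.001, 0.045], 0, 0],
    [[0.0015, 0.001, 0.065], 0, 0],
    [[0.0015, 0.001, 0.08], 0, 0],
    [[0.0015, 0.001, 0.086], 0, 0],
    [[0.0015, 0.001, 0.086], 0, 0],
    [[0.0015, 0.001, 0.086], 0, 0.6],
    [[0.0015, 0.001, 0.086], 0, 1],
    [[0.0015, 0.001, 0.086], 0, 1],
    [[0.0015, 0.001, 0.086], 0, 1],
  ],
)

```text
time: 15.7
tool_pos: [0.4931, 0.3202, 0.0851]
ee_rot: [3.141, 0.001, 3.086]
wrist_force: [0.5, 0.3, 0.3]
width: 0.0176
finger_force: 30.0
```

carry_out(
  steps=[
    [[0, 0, 0], 0, 1],
    [[0, 0, 0], 0, 1],
  ],
)

```text
time: 15.95
tool_pos: [0.4932, 0.3202, 0.0851]
ee_rot: [3.141, 0.001, 3.086]
wrist_force: [-0.1, 0.4, 2.2]
width: 0.0173
finger_force: 30.0
```

carry_out(
  steps=[
    [[0, 0, -0.02], 0, 1],
    [[0, 0, -0.05], 0, 1],
    [[0, 0, -0.08], 0, 1],
    [[0, 0, -0.11], 0, 1],
    [[0, 0, -0.14], 0, 1],
    [[0, 0, -0.16], 0, 1],
    [[0, 0, -0.16], 0, 1],
    [[0, 0, -0.16], 0, 1],
  ],
)

```text
time: 16.95
tool_pos: [0.4925, 0.3199, 0.2432]
ee_rot: [-3.141, -0.002, 3.085]
wrist_force: [-0.7, 0.4, -1.6]
width: 0.0176
finger_force: 30.0
```

```bash
python3 -c "
from h import *
go((.507,.0695,.24,86.8),(.507,.0695,.212,86.8))"
```

```text
t 16.95 pos [0.4925 0.3199 0.2432] yang 86.78 w 0.0176 F [-0.7  0.4 -1.6] q [ 0.48  0.17  1.15  0.    1.82 -1.04]
(0.507, 0.0695, 0.24, 86.8) -> [-0.0285, -0.2492, 0.0034] turn -0.002
(0.507, 0.0695, 0.212, 86.8) -> [-0.0286, -0.2492, 0.0314] turn -0.002
```

carry_out(
  steps=[
    [[-0.004, -0.035, 0], 0, 1],
    [[-0.009, -0.08, 0], 0, 1],
    [[-0.015, -0.13, 0], 0, 1],
    [[-0.021, -0.18, 0], 0, 1],
    [[-0.026, -0.225, 0.003], 0, 1],
    [[-0.0285, -0.249, 0.02], 0, 1],
    [[-0.0285, -0.249, 0.031], 0, 1],
    [[-0.0285, -0.249, 0.031], 0, 1],
    [[-0.0285, -0.249, 0.031], 0, 1],
  ],
)

```text
time: 18.08
tool_pos: [0.5074, 0.071, 0.2137]
ee_rot: [3.141, -0.0, 3.087]
wrist_force: [0.4, -0.2, -0.9]
width: 0.0177
finger_force: 30.0
```

Run:
```python
from h import *
from bench import robot
go((.507,.0695,.212,86.8))
s=robot.snapshot("side"); P=pts(s); np.savez("side4.npz",**s)
w=robot.snapshot("wrist"); np.savez("wrist4.npz",**w)
d=np.hypot(P[...,0]-.5076,P[...,1]-.0685)
for lo in np.arange(.12,.24,.008):
    m=(d<.025)&(abs(P[...,2]-lo)<.004)
    if m.sum()>2: print(round(lo,3),m.sum(),(np.median(P[m],0)*1000).round(1),(P[m].min(0)*1000).round(),(P[m].max(0)*1000).round())
h=proj(s,[.5076,.0685,.115]); print("hole in side",h)
u,v=h.astype(int)
cv2.imwrite("pics/h1.png",np.hstack([cv2.resize(s["image"][v-80:v+20,u-50:u+50],(560,560),interpolation=cv2.INTER_CUBIC)])[...,::-1])
```

```text
t 18.07 pos [0.5074 0.071  0.2137] yang 86.88 w 0.0177 F [ 0.4 -0.2 -0.9] q [ 0.03 -0.    1.39  0.    1.75 -1.49]
(0.507, 0.0695, 0.212, 86.8) -> [0.0003, -0.0015, 0.0017] turn 0.008
0.12 217 [508.1  68.4 117.1] [486.  44. 116.] [532.  91. 121.]
0.144 6 [506.8  68.9 144. ] [504.  68. 143.] [510.  71. 146.]
0.152 11 [506.1  68.2 151.6] [504.  68. 148.] [510.  72. 155.]
0.16 10 [505.5  68.6 160.1] [504.  67. 157.] [508.  71. 163.]
0.168 9 [506.3  68.4 169.3] [504.  66. 164.] [509.  69. 172.]
0.176 13 [505.4  69.  175.2] [504.  66. 172.] [510.  73. 179.]
0.184 9 [505.2  68.5 183.6] [504.  67. 182.] [509.  72. 188.]
0.192 9 [505.9  68.1 191.8] [503.  68. 189.] [509.  71. 196.]
0.2 11 [504.7  68.5 198.9] [504.  67. 196.] [509.  72. 203.]
0.208 10 [505.3  68.1 206.7] [504.  66. 204.] [508.  71. 211.]
0.216 9 [505.8  67.9 214.6] [503.  67. 213.] [509.  70. 218.]
0.224 8 [504.7  66.4 221.6] [503.  65. 221.] [508.  69. 225.]
0.232 62 [501.5  63.7 234.8] [493.  57. 229.] [518.  81. 236.]
hole in side [268.8518664  236.72773228]
```

View pics/h1.png

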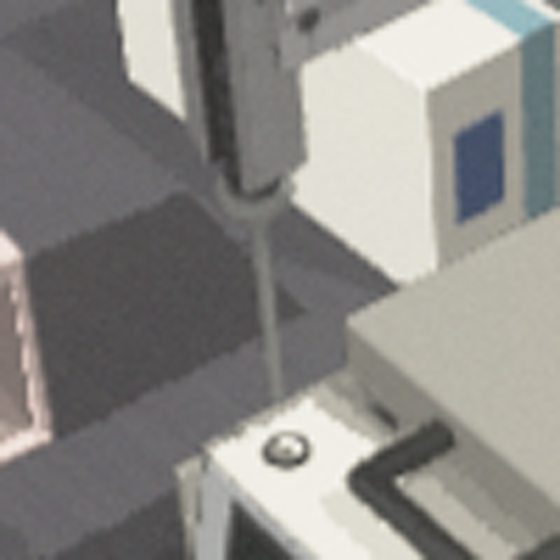

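The crop shows the hole ring at (287,450), matching the prediction to within 0.3 px. The rod runs from (262,215) to (277,400). Now a numeric comparison of the rod line with the hole.

Run:
```python
from h import *
s=dict(np.load("side4.npz")); P=pts(s)
m=(np.hypot(P[...,0]-.5076,P[...,1]-.069)<.014)&(P[...,2]>.142)&(P[...,2]<.218)
R=s["R"]; K=s["mtx"]
rows=[]
for v in range(480):
    u=np.where(m[v])[0]
    if 3<=len(u)<=6: rows.append((v,u.mean(),len(u),P[v,u,2].mean(),*P[v,u,:2].mean(0)))
rows=np.array(rows); p=np.polyfit(rows[:,0],rows[:,1],1)
print(len(rows),rows[[0,-1]].round(4))
# lateral comparison at several heights: predicted column of vertical line through hole
for h in(.145,.18,.21):
    q=proj(s,[.5076,.0685,h]); q2=proj(s,[.5074,.071,h]); zc=(R@[.5076,.0685,h]+s["t"])[2]
    print(h,q.round(2),"rod col",np.polyval(p,q[1]).round(2),"lateral mm",((np.polyval(p,q[1])-q[0])/K[0,0]*zc*1000).round(2),"for TCP",q2.round(2))
m2=m; Q=P[m2]; A=np.c_[Q[:,2]-.16,np.ones(len(Q))]; print("fit x,y vs z",np.linalg.lstsq(A,Q[:,:2],rcond=None)[0])
# rod bottom row
print("tip rows",rows[-1,0]);
```

```text
30 [[1.970e+02 2.640e+02 3.000e+00 2.167e-01 5.066e-01 6.860e-02]
 [2.260e+02 2.670e+02 3.000e+00 1.447e-01 5.061e-01 6.850e-02]]
0.145 [267.63 225.53] rod col 266.85 lateral mm -1.49 for TCP [266.74 224.94]
0.18 [266.13 211.87] rod col 265.34 lateral mm -1.48 for TCP [265.22 211.28]
0.21 [264.78 199.6 ] rod col 263.98 lateral mm -1.48 for TCP [263.86 199.02]
fit x,y vs z [[-0.00722037 -0.00869396]
 [ 0.50621505  0.06904083]]
tip rows 226.0
```

carry_out(
  steps=[
    [[0, -0.0025, 0], 0, 1],
    [[0, -0.0025, 0.01], 0, 1],
    [[0, -0.0025, 0.018], 0, 1],
    [[0, -0.0025, 0.018], 0, 1],
    [[0, -0.0025, 0.018], 0, 1],
  ],
)

```text
time: 18.8
tool_pos: [0.5073, 0.0674, 0.1956]
ee_rot: [3.142, -0.0, 3.085]
wrist_force: [0.2, -0.1, -0.2]
width: 0.0177
finger_force: 30.0
```

Run:
```python
from h import *
from bench import robot
go((.5076,.0685,.196,86.8))
s=robot.snapshot("side"); P=pts(s); go((.5076,.0685,.196,86.8))
m=(np.hypot(P[...,0]-.5076,P[...,1]-.069)<.014)&(P[...,2]>.128)&(P[...,2]<.2)
rows=np.array([(v,np.where(m[v])[0].mean()) for v in range(480) if 3<=m[v].sum()<=6]); p=np.polyfit(rows[:,0],rows[:,1],1)
for h in(.13,.16,.19):
    q=proj(s,[.5076,.0685,h]); print(h,q.round(2),np.polyval(p,q[1]).round(2))
Q=P[m]; A=np.c_[Q[:,2]-.16,np.ones(len(Q))]; print("fit",np.linalg.lstsq(A,Q[:,:2],rcond=None)[0][1])
```

```text
t 18.8 pos [0.5073 0.0674 0.1956] yang 86.78 w 0.0177 F [ 0.2 -0.1 -0.2] q [ 0.02 -0.    1.43  0.    1.72 -1.49]
(0.5076, 0.0685, 0.196, 86.8) -> [-0.0003, 0.0011, -0.0004] turn -0.002
t 18.85 pos [0.5074 0.0674 0.1959] yang 86.78 w 0.0177 F [ 0.3 -0.  -1.2] q [ 0.02 -0.    1.43  0.    1.72 -1.49]
(0.5076, 0.0685, 0.196, 86.8) -> [-0.0001, 0.0011, -0.0001] turn -0.002
0.13 [268.24 231.19] 268.36
0.16 [266.99 219.76] 267.18
0.19 [265.69 207.84] 265.95
fit [0.50584039 0.06541616]
```

carry_out(
  steps=[
    [[0, 0.001, 0], 0, 1],
    [[0, 0.001, 0.006], 0, 1],
    [[0, 0.001, 0.011], 0, 1],
    [[0, 0.001, 0.016], 0, 1],
    [[0, 0.001, 0.016], 0, 1],
  ],
)

```text
time: 19.48
tool_pos: [0.5069, 0.0684, 0.1789]
ee_rot: [-3.142, -0.001, 3.085]
wrist_force: [-0.9, 0.8, -0.9]
width: 0.0173
finger_force: 30.0
```

The rod is 10 mm into the hole with no side force. Going on down.

carry_out(
  steps=[
    [[0, 0, 0.01], 0, 1],
    [[0, 0, 0.02], 0, 1],
    [[0, 0, 0.03], 0, 1],
    [[0, 0, 0.037], 0, 1],
    [[0, 0, 0.042], 0, 1],
    [[0, 0, 0.046], 0, 1],
    [[0, 0, 0.046], 0, 1],
  ],
)

```text
time: 20.35
tool_pos: [0.5073, 0.0685, 0.1351]
ee_rot: [3.142, 0.001, 3.086]
wrist_force: [-1.4, -0.7, 4.6]
width: 0.0176
finger_force: 30.0
```

carry_out(
  steps=[
    [[0, 0, 0.003], 0, 1],
    [[0, 0, 0.005], 0, 1],
    [[0, 0, 0.006], 0, 1],
    [[0, 0, 0.006], 0, 1],
  ],
)

```text
time: 20.85
tool_pos: [0.5077, 0.0685, 0.1293]
ee_rot: [3.141, 0.002, 3.086]
wrist_force: [-0.9, 0.6, 6.3]
width: 0.0176
finger_force: 30.0
```

Run:
```python
from h import *
from bench import robot
go()
s=robot.snapshot("side"); P=pts(s)
O=np.array([.5973,-.01425,0]);a=np.radians(-3.2);R=np.array([[np.cos(a),np.sin(a),0],[-np.sin(a),np.cos(a),0],[0,0,1]]); Q=(P-O)@R.T
for x in(-90,-50,-40,0,50):
    m=(abs(Q[...,0]*1000-x)<4)&(abs(Q[...,1])<(.03 if x<-80 else .08))&(Q[...,2]>.12)&(Q[...,2]<.2)
    if m.sum(): print(x,m.sum(),np.percentile(Q[m][:,2],[5,50,95]).round(4))
```

```text
t 20.85 pos [0.5077 0.0685 0.1293] yang 86.79 w 0.0176 F [-0.9  0.6  6.3] q [ 0.02  0.02  1.54 -0.    1.58 -1.49]
-90 128 [0.1655 0.1708 0.1733]
-50 709 [0.1476 0.1641 0.1743]
-40 218 [0.1709 0.1725 0.1745]
0 205 [0.1638 0.1658 0.1676]
50 192 [0.1558 0.1572 0.159 ]
```

The lid has sprung up: its front edge is at 0.174 m. Withdrawing and returning the pin.

carry_out(
  steps=[
    [[0, 0, -0.02], 0, 1],
    [[0, 0, -0.05], 0, 1],
    [[0, 0, -0.08], 0, 1],
    [[0, 0, -0.11], 0, 1],
    [[0, 0, -0.13], 0, 1],
    [[0.002, 0.03, -0.13], 0, 1],
    [[0.005, 0.075, -0.13], 0, 1],
    [[0.01, 0.125, -0.13], 0, 1],
    [[0.015, 0.175, -0.13], 0, 1],
    [[0.02, 0.215, -0.13], 0, 1],
  ],
)

```text
time: 22.15
tool_pos: [0.4993, 0.2862, 0.257]
ee_rot: [3.141, -0.0, 3.086]
wrist_force: [-0.5, -0.8, -0.2]
width: 0.0177
finger_force: 30.0
```

carry_out(
  steps=[
    [[0.005, 0.02, 0], 0, 1],
    [[0.005, 0.02, 0], 0, 1],
    [[0.005, 0.02, 0], 0, 1],
  ],
)

```text
time: 22.52
tool_pos: [0.496, 0.3033, 0.2578]
ee_rot: [-3.141, 0.0, 3.084]
wrist_force: [0.1, 0.6, -1.1]
width: 0.0178
finger_force: 30.0
```

```bash
python3 -c "
from h import *
go((.4932,.3202,.19,86.8),(.4932,.3202,.0851,86.8))"
```

```text
t 22.52 pos [0.496  0.3033 0.2578] yang 86.71 w 0.0178 F [ 0.1  0.6 -1.1] q [ 0.45  0.16  1.13 -0.    1.85 -1.06]
(0.4932, 0.3202, 0.19, 86.8) -> [0.0037, 0.0168, 0.0678] turn -0.009
(0.4932, 0.3202, 0.0851, 86.8) -> [0.0038, 0.0168, 0.1727] turn -0.009
```

carry_out(
  steps=[
    [[0.004, 0.017, 0.01], 0, 1],
    [[0.004, 0.017, 0.04], 0, 1],
    [[0.004, 0.017, 0.06], 0, 1],
    [[0.004, 0.017, 0.065], 0, 1],
    [[0.004, 0.017, 0.065], 0, 1],
    [[0.004, 0.017, 0.065], 0, 1],
  ],
)

```text
time: 23.28
tool_pos: [0.4931, 0.322, 0.1941]
ee_rot: [3.14, 0.002, 3.085]
wrist_force: [0.6, 0.3, 0.1]
width: 0.0172
finger_force: 30.0
```

Run:
```python
from h import *
from bench import robot
go((.4932,.3202,.0851,86.8))
s=robot.snapshot("side"); P=pts(s)
m=(np.hypot(P[...,0]-.494,P[...,1]-.319)<.02)&(P[...,2]>.123)&(P[...,2]<.19)
rows=np.array([(v,np.where(m[v])[0].mean()) for v in range(480) if 3<=m[v].sum()<=6]); p=np.polyfit(rows[:,0],rows[:,1],1)
for h in(.13,.18): q=proj(s,[.494,.319,h]); print(h,q.round(2),np.polyval(p,q[1]).round(2))
Q=P[m]; print(np.median(Q,0),Q[:,2].min())
```

```text
t 23.27 pos [0.4931 0.322  0.1941] yang 86.77 w 0.0172 F [0.6 0.3 0.1] q [ 0.48  0.17  1.25  0.    1.72 -1.03]
(0.4932, 0.3202, 0.0851, 86.8) -> [0.0, -0.0019, 0.1089] turn -0.003
0.13 [192.36 177.39] 191.44
0.18 [188.11 158.63] 187.18
[0.49190322 0.31971793 0.15698217] 0.12324583155405362
```

carry_out(
  steps=[
    [[0, -0.002, 0.01], 0, 1],
    [[0, -0.002, 0.03], 0, 1],
    [[0, -0.002, 0.05], 0, 1],
    [[0, -0.002, 0.07], 0, 1],
    [[0, -0.002, 0.085], 0, 1],
    [[0, -0.002, 0.097], 0, 1],
    [[0, -0.002, 0.104], 0, 1],
    [[0, -0.002, 0.107], 0, 1],
    [[0, -0.002, 0.107], 0, 1],
    [[0, -0.002, 0.107], 0, 1],
  ],
)

```text
time: 24.58
tool_pos: [0.4928, 0.3199, 0.0865]
ee_rot: [3.141, 0.001, 3.086]
wrist_force: [-0.5, -0.6, -0.6]
width: 0.0176
finger_force: 30.0
```

carry_out(
  steps=[
    [[0, 0, 0.0012], 0, 1],
    [[0, 0, 0.0015], 0, 1],
    [[0, 0, 0.0015], 0, 0.3],
    [[0, 0, 0.0015], 0, 0.1],
    [[0, 0, 0.0015], 0, 0.1],
    [[0, 0, 0.0015], 0, 0.1],
    [[0, 0, -0.02], 0, 0.1],
    [[0, 0, -0.06], 0, 0.1],
    [[0, 0, -0.11], 0, 0.1],
    [[0, 0, -0.15], 0, 0.1],
  ],
)

```text
time: 25.82
tool_pos: [0.4926, 0.3198, 0.238]
ee_rot: [3.141, 0.002, 3.085]
wrist_force: [0.7, 0.3, -0.3]
width: 0.0423
finger_force: 0.0
```

Run:
```python
from h import *
from bench import robot
s=robot.snapshot("side"); P=pts(s)
m=(np.hypot(P[...,0]-.494,P[...,1]-.319)<.03)&(P[...,2]>.11)&(P[...,2]<.18)
Q=P[m]; print("pin top",Q[:,2].max()); A=np.c_[Q[:,2]-.13,np.ones(len(Q))]; print(np.linalg.lstsq(A,Q[:,:2],rcond=None)[0])
# lid angle & handle in centrifuge axes
O=np.array([.5973,-.01425,0]);a=np.radians(-3.2);R=np.array([[np.cos(a),np.sin(a),0],[-np.sin(a),np.cos(a),0],[0,0,1]]); Q=(P-O)@R.T
m=(Q[...,0]>-.045)&(Q[...,0]<.09)&(abs(Q[...,1])<.085)&(Q[...,2]>.14)&(Q[...,2]<.2); c=np.polyfit(Q[m][:,0],Q[m][:,2],1); th=np.arctan(-c[0]); print("lid",th)
phi=th+np.arctan2(.013,.199); r=np.hypot(.199,.013)
H=np.array([.108-r*np.cos(phi),0,.118+r*np.sin(phi)]); print("handle cf",H,"world",R.T@H+O)
m=(abs(Q[...,0]-H[0])<.012)&(abs(Q[...,1])<.03)&(Q[...,2]>.15); print("bar seen",Q[m].min(0),Q[m].max(0))
w=R.T@H+O; go((w[0],w[1],.24,-3.2),(w[0],w[1],H[2]-.012-.031,-3.2))
```

```text
pin top 0.1585713330043931
[[0.03898804 0.07696667]
 [0.49017199 0.31421032]]
lid 0.1715212395394048
handle cf [-0.08586107  0.          0.16477485] world [ 0.51157281 -0.00945711  0.16477485]
bar seen [-0.09302804 -0.02972704  0.16290926] [-0.07465077  0.02967061  0.17521397]
t 25.88 pos [0.4946 0.3208 0.2445] yang 86.79 w 0.0423 F [0.6 0.8 3.4] q [ 0.48  0.16  1.15  0.    1.81 -1.04]
(np.float64(0.511572810987443), np.float64(-0.009457106038548988), 0.24, -3.2) -> [-0.0354, -0.3288, 0.0028] turn 8.999
(np.float64(0.511572810987443), np.float64(-0.009457106038548988), np.float64(0.12177485256263426), -3.2) -> [-0.0342, -0.3296, 0.121] turn 8.999
```

The pin is back (top at 0.1555–0.158) and the lid is at 0.17 rad, with the handle bar at world (0.5116,-0.0095,0.165). I'll grip the bar across it and follow its arc.

carry_out(
  steps=[
    [[-0.005, -0.045, 0], 0.8, 0.45],
    [[-0.01, -0.09, 0], 1.7, 0.45],
    [[-0.015, -0.135, 0], 2.7, 0.45],
    [[-0.02, -0.18, 0], 3.7, 0.45],
    [[-0.024, -0.225, 0], 4.7, 0.45],
    [[-0.028, -0.265, 0], 5.7, 0.45],
    [[-0.032, -0.3, 0], 6.7, 0.45],
    [[-0.035, -0.329, 0], 7.7, 0.45],
    [[-0.035, -0.329, 0], 8.5, 0.45],
    [[-0.035, -0.329, 0], 9.0, 0.45],
  ],
)

```text
time: 27.12
tool_pos: [0.5088, -0.0114, 0.2352]
ee_rot: [-3.141, -0.0, 1.51]
wrist_force: [0.6, 1.2, 0.6]
width: 0.0262
finger_force: 0.0
```

carry_out(
  steps=[
    [[0, 0, 0], 0, 0.45],
    [[0, 0, 0], 0, 0.45],
  ],
)

```text
time: 27.38
tool_pos: [0.5089, -0.0107, 0.2355]
ee_rot: [-3.141, -0.0, 1.516]
wrist_force: [0.2, 0.1, -0.4]
width: 0.0259
finger_force: 0.0
```

```bash
python3 -c "
from h import *
go((.5116,-.0095,.18,-3.2),(.5116,-.0095,.122,-3.2))"
```

```text
t 27.38 pos [ 0.5089 -0.0107  0.2355] yang -3.13 w 0.0259 F [ 0.2  0.1 -0.4] q [-0.13 -0.01  1.36  0.    1.8  -0.08]
(0.5116, -0.0095, 0.18, -3.2) -> [0.0013, 0.0027, 0.0555] turn 0.007
(0.5116, -0.0095, 0.122, -3.2) -> [0.0013, 0.0027, 0.1135] turn 0.007
```

carry_out(
  steps=[
    [[0.001, 0.0027, 0.02], 0, 0.45],
    [[0.001, 0.0027, 0.05], 0, 0.45],
    [[0.001, 0.0027, 0.08], 0, 0.45],
    [[0.001, 0.0027, 0.1], 0, 0.45],
    [[0.001, 0.0027, 0.113], 0, 0.45],
    [[0.001, 0.0027, 0.113], 0, 0.45],
    [[0.001, 0.0027, 0.113], 0, 1],
    [[0.001, 0.0027, 0.113], 0, 1],
    [[0.001, 0.0027, 0.113], 0, 1],
  ],
)

```text
time: 28.5
tool_pos: [0.5126, -0.01, 0.1238]
ee_rot: [3.139, 0.0, 1.515]
wrist_force: [1.1, 0.2, 0.6]
width: 0.0112
finger_force: 30.0
```

Run:
```python
from h import *
from bench import robot
go()
p=robot.get_obs()["tool_pos"]; a=np.radians(-3.2); r=np.hypot(.199,.013); p0=.1715+np.arctan2(.013,.199)
T=[]
for th in np.linspace(.1715,1.42,16)[1:]:
    f=th+np.arctan2(.013,.199); dx=r*(np.cos(p0)-np.cos(f)); dz=r*(np.sin(f)-np.sin(p0)); T.append((round(p[0]+dx*np.cos(a),4),round(p[1]+dx*np.sin(a),4),round(p[2]+dz,4),-3.2)); print(round(th,2),round(dx,4),round(dz,4))
go(T[-1])
```

```text
t 28.5 pos [ 0.5126 -0.01    0.1238] yang -3.21 w 0.0112 F [1.1 0.2 0.6] q [-0.13  0.02  1.55  0.    1.57 -0.07]
0.25 0.0046 0.016
0.34 0.0104 0.0315
0.42 0.0176 0.0465
0.5 0.0259 0.0608
0.59 0.0355 0.0744
0.67 0.0461 0.0871
0.75 0.0577 0.099
0.84 0.0703 0.1098
0.92 0.0837 0.1195
1.0 0.098 0.1281
1.09 0.1128 0.1354
1.17 0.1282 0.1416
1.25 0.1441 0.1464
1.34 0.1604 0.1498
1.42 0.1768 0.1519
t 28.5 pos [ 0.5126 -0.01    0.1238] yang -3.21 w 0.0112 F [1.1 0.2 0.6] q [-0.13  0.02  1.55  0.    1.57 -0.07]
(np.float64(0.6891), np.float64(-0.0199), np.float64(0.2757), -3.2) -> [0.0, 0.1772, -0.1514] turn -0.001
```

carry_out(
  steps=[
    [[0, 0.0046, -0.016], 0, 1],
    [[0, 0.0104, -0.0315], 0, 1],
    [[0, 0.0176, -0.0465], 0, 1],
    [[0, 0.026, -0.061], 0, 1],
    [[0, 0.0355, -0.0745], 0, 1],
    [[0, 0.046, -0.087], 0, 1],
    [[0, 0.058, -0.099], 0, 1],
    [[0, 0.07, -0.11], 0, 1],
    [[0, 0.07, -0.11], 0, 1],
    [[0, 0.07, -0.11], 0, 1],
  ],
)

```text
time: 29.75
tool_pos: [0.5805, -0.014, 0.2351]
ee_rot: [-3.141, 0.0, 1.514]
wrist_force: [-3.7, -0.3, 5.3]
width: 0.0107
finger_force: 30.0
```

Run:
```python
from h import *
from bench import robot
go((.6891,-.0199,.2757,-3.2))
s=robot.snapshot("side");
cv2.imwrite("pics/l1.png",cv2.resize(s["image"][60:330,200:460],(560,580))[...,::-1])
```

```text
t 29.75 pos [ 0.5805 -0.014   0.2351] yang -3.23 w 0.0107 F [-3.7 -0.3  5.3] q [-0.12  0.15  1.18 -0.    1.8  -0.07]
(0.6891, -0.0199, 0.2757, -3.2) -> [0.0002, 0.1087, -0.0407] turn -0.003
```

The picture budget is used up, so I'll verify numerically from here. Forces are small and the bar is still held. Finishing the arc.

carry_out(
  steps=[
    [[0, 0.0137, -0.0097], 0, 1],
    [[0, 0.028, -0.0183], 0, 1],
    [[0, 0.043, -0.0256], 0, 1],
    [[0, 0.058, -0.0318], 0, 1],
    [[0, 0.074, -0.0366], 0, 1],
    [[0, 0.09, -0.04], 0, 1],
    [[0, 0.1065, -0.042], 0, 1],
    [[0, 0.1065, -0.042], 0, 1],
    [[0, 0.1065, -0.042], 0, 1],
  ],
)

```text
time: 30.92
tool_pos: [0.6889, -0.0203, 0.2771]
ee_rot: [3.137, 0.001, 1.514]
wrist_force: [0.4, -0.7, 5.0]
width: 0.0111
finger_force: 30.0
```

```bash
cat >> h.py <<'E'
def lid():
    from bench import robot
    O=np.array([.5973,-.01425,0]);a=np.radians(-3.2);R=np.array([[np.cos(a),np.sin(a),0],[-np.sin(a),np.cos(a),0],[0,0,1]])
    for n in("side","top"):
        s=robot.snapshot(n); Q=(pts(s)-O)@R.T; m=(abs(Q[...,1])<.11)&(Q[...,0]>.0)&(Q[...,0]<.16)&(Q[...,2]>.15)&(Q[...,2]<.30)&(s["z_map"]>.3)
        for h in np.arange(.16,.345,.02):
            k=(abs(Q[...,1])<.11)&(Q[...,0]>-.02)&(Q[...,0]<.18)&(abs(Q[...,2]-h)<.006)&(s["z_map"]>.3)
            if k.sum()>5: print(n,round(h,2),k.sum(),(np.percentile(Q[k],[5,50,95],axis=0)[:,:2]*1000).round().tolist())
E
python3 -c "
from h import *
go(); lid()"
```

```text
t 30.93 pos [ 0.6889 -0.0203  0.2771] yang -3.24 w 0.0111 F [ 0.4 -0.7  5. ] q [-0.11  0.42  0.77 -0.    1.95 -0.06]
side 0.16 296 [[97.0, -95.0], [99.0, -25.0], [117.0, 82.0]]
side 0.18 322 [[94.0, -95.0], [95.0, -24.0], [114.0, 75.0]]
side 0.2 335 [[91.0, -95.0], [93.0, -27.0], [110.0, 75.0]]
side 0.22 350 [[87.0, -95.0], [90.0, -29.0], [107.0, 80.0]]
side 0.24 368 [[85.0, -95.0], [87.0, -27.0], [104.0, 80.0]]
side 0.26 396 [[82.0, -95.0], [85.0, -25.0], [101.0, 73.0]]
side 0.28 1153 [[81.0, -92.0], [91.0, -9.0], [106.0, 85.0]]
side 0.3 65 [[86.0, -42.0], [89.0, -32.0], [93.0, 35.0]]
side 0.32 268 [[73.0, -39.0], [86.0, -10.0], [103.0, 32.0]]
side 0.34 132 [[72.0, -12.0], [83.0, -8.0], [106.0, 5.0]]
top 0.16 10 [[98.0, -20.0], [99.0, 41.0], [101.0, 71.0]]
top 0.18 20 [[95.0, -72.0], [95.0, 37.0], [99.0, 86.0]]
top 0.2 16 [[93.0, -70.0], [94.0, 37.0], [96.0, 85.0]]
top 0.22 26 [[88.0, -71.0], [89.0, 33.0], [92.0, 85.0]]
top 0.24 30 [[86.0, -66.0], [87.0, 34.0], [90.0, 89.0]]
top 0.26 38 [[85.0, -65.0], [86.0, 33.0], [87.0, 82.0]]
top 0.28 530 [[83.0, -65.0], [93.0, 33.0], [108.0, 92.0]]
top 0.3 7 [[88.0, 30.0], [90.0, 35.0], [91.0, 40.0]]
top 0.32 48 [[86.0, -39.0], [89.0, 33.0], [94.0, 40.0]]
```

The lid face slope gives about 1.43 rad. Letting go, rising, then backing off.

carry_out(
  steps=[
    [[0, 0, 0], 0, 0.6],
    [[0, 0, 0], 0, 0.45],
    [[0, 0, 0], 0, 0.45],
    [[0, 0, -0.015], 0, 0.45],
    [[0, 0, -0.03], 0, 0.45],
    [[0, 0, -0.045], 0, 0.45],
    [[0, 0, -0.055], 0, 0.45],
    [[0, 0, -0.055], 0, 0.45],
  ],
)

```text
time: 32.02
tool_pos: [0.6881, -0.0198, 0.3304]
ee_rot: [3.14, -0.0, 1.515]
wrist_force: [-0.0, 0.5, -0.1]
width: 0.026
finger_force: 0.0
```

```bash
python3 -c "
from h import *
go(); lid()" | grep -v top
```

```text
t 32.02 pos [ 0.6881 -0.0198  0.3304] yang -3.21 w 0.026 F [-0.   0.5 -0.1] q [-0.11  0.46  0.6   0.    2.08 -0.06]
side 0.16 309 [[96.0, -95.0], [99.0, -28.0], [119.0, 80.0]]
side 0.18 314 [[93.0, -95.0], [95.0, -27.0], [115.0, 77.0]]
side 0.2 336 [[91.0, -95.0], [92.0, -24.0], [110.0, 78.0]]
side 0.22 359 [[88.0, -95.0], [90.0, -28.0], [107.0, 80.0]]
side 0.24 374 [[85.0, -95.0], [87.0, -28.0], [104.0, 80.0]]
side 0.26 385 [[82.0, -95.0], [85.0, -25.0], [99.0, 71.0]]
side 0.28 1154 [[81.0, -93.0], [90.0, -10.0], [106.0, 84.0]]
side 0.3 70 [[87.0, -41.0], [90.0, -2.0], [95.0, 35.0]]
side 0.32 258 [[84.0, -39.0], [87.0, -4.0], [93.0, 34.0]]
```

Lid stays open, tips at about 0.36, above the bar (0.322). Backing away and doing the final check.

carry_out(
  steps=[
    [[0, 0, -0.015], 0, 0.45],
    [[0, -0.03, -0.015], 0, 0.45],
    [[0, -0.08, -0.015], 0, 0.45],
    [[0, -0.13, -0.015], 0, 0.45],
    [[0, -0.18, -0.015], 0, 0.45],
    [[0, -0.23, -0.015], 0, 0.45],
    [[0, -0.25, -0.015], 0, 0.45],
    [[0, -0.25, -0.015], 0, 0.45],
    [[0, -0.25, -0.015], 0, 0.45],
  ],
)

```text
time: 33.25
tool_pos: [0.4388, -0.0059, 0.344]
ee_rot: [-3.141, -0.0, 1.515]
wrist_force: [-0.2, -0.5, 0.6]
width: 0.026
finger_force: 0.0
```

Run:
```python
from h import *
from bench import robot
go(); lid()
s=robot.snapshot("side"); P=pts(s)
m=(np.hypot(P[...,0]-.494,P[...,1]-.319)<.013)&(P[...,2]>.112)&(P[...,2]<.18); Q=P[m]; print("pin",Q[:,2].max(),[ (np.median(Q[abs(Q[:,2]-h)<.005],0)*1000).round(1) for h in(.12,.145)])
a=np.radians(9.5);R=np.array([[np.cos(a),np.sin(a),0],[-np.sin(a),np.cos(a),0],[0,0,1]]); Q=(P-[.432,-.3162,0])@R.T
m=(abs(Q[...,0])<.1)&(Q[...,1]<.02)&(Q[...,1]>-.087)&(Q[...,2]>.043)&(Q[...,2]<.056); print("carton",[np.round(x,1) for x in rect(Q[m])],np.median(Q[m][:,2]))
d=np.abs(s["image"].astype(int)-dict(np.load("side0.npz"))["image"]).max(2)
print("rack/tape/pen diff",(d[180:260,135:230]>60).mean(),(d[270:310,180:230]>60).mean(),(d[300:400,210:310]>60).mean())
```

```text
t 33.25 pos [ 0.4388 -0.0059  0.344 ] yang -3.22 w 0.026 F [-0.2 -0.5  0.6] q [-0.14 -0.13  1.26  0.    2.02 -0.09]
side 0.16 311 [[96.0, -95.0], [99.0, -23.0], [115.0, 78.0]]
side 0.18 320 [[93.0, -95.0], [96.0, -25.0], [114.0, 81.0]]
side 0.2 334 [[90.0, -95.0], [92.0, -22.0], [110.0, 76.0]]
side 0.22 362 [[87.0, -95.0], [90.0, -26.0], [108.0, 81.0]]
side 0.24 371 [[85.0, -95.0], [87.0, -27.0], [105.0, 81.0]]
side 0.26 390 [[82.0, -95.0], [85.0, -26.0], [101.0, 73.0]]
side 0.28 1156 [[81.0, -92.0], [91.0, -8.0], [106.0, 85.0]]
side 0.3 69 [[86.0, -41.0], [89.0, -32.0], [94.0, 36.0]]
side 0.32 260 [[84.0, -39.0], [87.0, -4.0], [92.0, 34.0]]
top 0.16 59 [[98.0, -60.0], [99.0, 5.0], [102.0, 77.0]]
top 0.18 77 [[95.0, -85.0], [96.0, -11.0], [98.0, 71.0]]
top 0.2 82 [[92.0, -83.0], [93.0, -2.0], [96.0, 79.0]]
top 0.22 91 [[89.0, -80.0], [90.0, -8.0], [92.0, 79.0]]
top 0.24 104 [[86.0, -84.0], [87.0, 4.0], [90.0, 77.0]]
top 0.26 163 [[83.0, -78.0], [85.0, 1.0], [87.0, 73.0]]
top 0.28 1432 [[83.0, -87.0], [92.0, 6.0], [109.0, 87.0]]
top 0.3 13 [[87.0, -36.0], [89.0, 32.0], [91.0, 39.0]]
top 0.32 337 [[85.0, -35.0], [90.0, 0.0], [96.0, 35.0]]
pin 0.15915728039611424 [array([487.9, 312.8, 119.5]), array([488.9, 313. , 145.5])]
carton [array([ -2.6, -39.4]), array([141.9,  60.6]), np.float64(0.3)] 0.0493451145733638
rack/tape/pen diff 0.0 0.0525 0.0009
```

Run:
```python
from h import *
from bench import robot
for n,s in(("old",dict(np.load("top0.npz"))),("new",robot.snapshot("top"))):
    P=pts(s); m=(np.hypot(P[...,0]-.494,P[...,1]-.319)<.02)&(P[...,2]>.145); print(n,m.sum(),np.median(P[m],0).round(4))
```

```text
old 84 [0.4936 0.3179 0.1551]
new 87 [0.4935 0.3179 0.1547]
```

The pin is seated exactly as it was at the start. Handing in.

```bash
python3 -c "
from bench import robot
print(robot.close_job())"
```

```text
the job is handed in; nothing more can be done
None
```

The job is handed in, but no verdict came back; my last camera check showed the carton flat in the tray beside the jar, the pin back in its rack hole down to the collar, and the lid standing open by itself at about 1.43 rad.

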